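# Clamp the glued blocks in the bench press

## Task

Put all the freshly glued two-tone blocks in the green bench press: first raise the press's lever right up, then pull its drawer well out by the handle, lay every block flat (long side level, whichever face up) in a compartment of its own, slide the drawer fully home with the lever still up, and finally lower the lever all the way to clamp them. Leave the other things on the bench where they are.

Things in the scene. Friction and masses are not known exactly. Their poses are not given: they have to be found in the camera images.
- press: green bench press, fixed, 220 mm wide (its y), 250 mm deep (its x), head's top 165 mm above the table; origin on the table under the middle of its front; x points into the press, z up. The head begins 30 mm behind the front; the drawer slides out along -x beneath it.
- tray (a point): centre of the top face of the drawer's floor, 22 mm above the table; moves with the drawer; axes as the press. Strips 6 mm thick, 12 mm high divide the floor into 2 x 2 compartments, each 98 mm (x) by 80 mm (y) inside, centred at x = +-0.052, y = +-0.043 m. The front panel's outer face is at x = -0.119, its top 68 mm above the table.
- handle (a point): middle of the orange bar handle on the drawer's front, a horizontal round bar 12 mm thick and 110 mm long lying along the press's y, 45 mm clear of the front panel (centre to panel) and 50 mm above the table; free above when the lever is raised
- drawer (a joint): how far the press's drawer is pulled out, m: 0 fully home, 0.225 fully out
- lever (a joint): angle of the press's lever, rad: 0 fully lowered (lying level, pointing out over the drawer's handle; pressing plate down), 1.35 fully raised (nearly upright; plate up). It is stiff enough to stay where it is left.
- lever_knob (a point): centre of the red knob at the lever's end: a cylinder 22 mm in diameter, 32 mm long along the press's y; the lever arm is 14 mm wide; 120 mm from the pivot
- lever_pivot (a point): the lever's pivot on top of the head, 195 mm above the table, 100 mm behind the press's front, axes as the press (the pivot's axis is y). With the lever at angle a the knob is at x = -0.120 cos a, z = +0.120 sin a (m) from here.
- block1: two-layer glued wooden block, pale wood below and dark wood on top, 80 mm long (its x) and 42 x 42 mm in section, 90 g; starts lying with its long side level; origin at the centre of its pale underside. May be absent.
- block1_mid (a point): centre of block1
- block2: two-layer glued wooden block, pale wood below and dark wood on top, 80 mm long (its x) and 42 x 42 mm in section, 90 g; starts lying with its long side level; origin at the centre of its pale underside. May be absent.
- block2_mid (a point): centre of block2
- block3: two-layer glued wooden block, pale wood below and dark wood on top, 80 mm long (its x) and 42 x 42 mm in section, 90 g; starts lying with its long side level; origin at the centre of its pale underside. May be absent.
- block3_mid (a point): centre of block3
- block4: two-layer glued wooden block, pale wood below and dark wood on top, 80 mm long (its x) and 42 x 42 mm in section, 90 g; starts lying with its long side level; origin at the centre of its pale underside. May be absent.
- block4_mid (a point): centre of block4
- wheel: wooden toy wheel lying flat, 68 mm across, 30 mm high; origin under its centre; not to be moved
- glue: white glue bottle, 58 mm across, 160 mm high; origin under its centre; not to be moved
- tin: tin of dowels, 74 mm across, about 180 mm high; origin under its centre; not to be moved
- pencil: yellow pencil lying flat, 150 mm long along its x, 7 mm thick; origin under its middle; not to be moved
Mind the look-alikes: they are no part of the job. What is shaped like the block1 but pink, purple or red is not meant.

How it is judged:
By the outcome, as a careful person would: the job done as asked, in the order asked, and still so for the second after the job is handed in, with the robot touching nothing.
Of block1, block2, block3, block4 only 2 to 4 are there at a start; the rules pass over those that are not, and their reading is None.
At some moment in a run one of block1, block2, block3, block4 may be knocked a few centimetres aside while the robot is not near it.
Once in a run the grip may slacken for a moment while it holds something.
It also fails if it takes over 210 s, if anything falls off the work surface, if the arm or the gripper's body presses on something with over 40 N, if the wrist force passes 120 N, or if a joint passes its speed limit or range.

## Robot

A 6-joint arm with a two-finger parallel gripper is mounted at the origin on the work surface. World frame = base frame: x ahead of the robot, y to its left, z up, the work surface at z = 0. Lengths are in m, angles in degrees, forces in N, time in s.
With the tool pointing down it reaches from about 0.325 to 0.925 m from the base axis. Payload 3.1 kg.
Tool frame: the origin (TCP) lies midway between the tips of the shut fingers; the grasp point (between the pads) lies 19 mm behind it (bot.pinch_z is the distance from the TCP to the grasp point, in m); z points along the fingers, y is the line along which they close (so a half turn about z gives the same grasp; the last joint's range is limited). The gripper opens to 85 mm and grips with 20 to 120 N. Pads are 22 mm wide; open, the fingers measure 114 mm over their backs; the gripper's body (76 mm by 85 mm) begins 54 mm behind the grasp point. The pads swing forward as they close: fully open they stand 13 mm farther back than shut.
Start: joints at [59.462, 12.427, 92.441, -0, 75.132, -6.429], TCP at [0.255, 0.57, 0.208] pointing down, gripper open.
Joint ranges: [-157.48, 157.48], [-44.54, 120.13], [17.64, 146.25], [-64.5, 244.5], [7.68, 150.69], [-147.95, 147.95]. Speed limits (degrees/s): [159.86, 159.86, 180, 180, 180, 180].

## Interface

Orientations are given as [roll, pitch, yaw] about the fixed x, y, z axes, in that order (R = Rz(yaw) Ry(pitch) Rx(roll)).
In Python, from workcell import bot, viewer gives the robot as it stands.
- The arm moves only by the tool arm_command, never from a script. Its arguments are lists of equal length, an entry for each row: "dp": the shift along the tool's x, y, z in units of 0.025 m (1.0 is 0.025 m), a list of three; "twist": the turn, a rotation vector about the tool's x, y, z in units of 0.12 rad (1.0 is 0.12 rad), a list of three; "gripper": the closure, from -1 (fully open) to 1 (shut). In form: {"dp": [[dx, dy, dz], ...], "twist": [[ax, ay, az], ...], "gripper": [gripper, ...]}. A call has 1 to 12 rows; each row shifts and turns the commanded pose from where the row before left it, along the tool's axes as they then stand; what a row does not reach is not made up. A row lasts 1/12 s, in which the tool goes at most 41.7 mm and 7.16 degrees, less where a joint would pass 70% of its speed; a pose out of reach is approached as far as the arm can. A call with a number of a shift or a turn outside -1 to 1 is refused whole. A call with a gripper value outside its range is refused whole. The fingers move at their own pace and stop on an object; the grip force is fixed at half the most. Time passes only in rows, so rows that do not move let the fingers close. It gives the time, the measured TCP pose, the force, the opening and the grip force at its end, in the units of the state.
- bot.get_obs(): the state, without advancing time (a new reading comes with each control period).
- viewer.get_image(name): name is "scene" or "top" or "wrist"; returns a dict with "frame" (384x512x3 uint8, red, green, blue), "z_map" (384x512 float32, m along the optical axis (not along the pixel's ray), 0 where there is no reading), "K" (3x3 intrinsics, pixels), "k1" (the pictures are not rectified: a ray, as slopes to the right and down, at radius r is drawn at 1 + k1 r^2 times it, then the intrinsics apply), "origin" and "attitude" of the camera in the world; the wrist camera has in their place "mount" (4x4, takes a point from camera to tool coordinates, whose origin is the TCP and whose axes are the flange's). Camera axes: x right, y down, z forward; pixel columns grow to the right and rows downward; lengths in m; the calibration is good to about 2 mm. A picture is of the moment at which its call begins: read the wrist's pose just before it.
- bot.hand_in(): hands the job in; it is judged then, once.
Trained networks look in a picture, given as the dict that the camera call returned (one of the last four; its "shot" number tells which), for a name from the list of things; names that differ only in an ending like _2 or _b are one class to them, and where a whole thing is asked for, a point or a joint stands for the part that bears it (a point fixed in the world has none). Each returns a list of dicts, best first, with "p" (0 to 1); they miss things now and then, are a little off and sometimes report something else, mostly with a low value. They report only what shows in the picture. A call takes as long as a camera call. They do not tell look-alikes from the thing itself.
- viewer.recognise(target, picture): "box" ([left, top, right, bottom] in pixels, round what is visible of it).
The state is a dict: "time": time; "q": joint angles; "dq": joint speeds; "joint_efforts": joint torques, N m; "ee_pos": TCP position; "ee_rot": TCP orientation; "wrist_force": force on the tool from outside, world axes, zero at the start; "moment": the same for the moment, N m; "grip_width": opening from 0.0 (shut) to 1.0 (fully open); "finger_force": force on a finger pad.
Only numpy, scipy, OpenCV 4.12 (cv2) and the standard library are available. Lean on these libraries where they do the work, as an engineer would, in place of code of your own. Each camera call takes 0.05 s, during which the arm holds its last target. There are 200 camera calls.

## Working session

There is one attempt and no reset: what is moved stays moved. The work goes in short steps, Python scripts to look and compute and a tool call to move; the robot and the scene stay as the last step left them, time stands still between calls to the robot, and variables do not carry over. Pictures are saved under pics/ and viewed, at most 14 in all, crops included, and the job is handed in when it is done.

Besides the shell and the picture viewer there is one more tool, called after "Request:" as a command line: name --argument value ..., lists and objects as JSON in quotes. arm_command: Moves the arm, as the interface text tells. Shifts and turns lie within -1 to 1; 1 stands for 0.025 m of shift or 0.12 rad of turn. Its arguments: {"type":"object","properties":{"dp":{"type":"array","items":{"type":"array","items":{"type":"number"}}},"twist":{"type":"array","items":{"type":"array","items":{"type":"number"}}},"gripper":{"type":"array","items":{"type":"number"}}},"required":["dp","twist","gripper"]}

```bash
ls; mkdir -p pics; cat > h.py <<'E'
import numpy as np, cv2
from scipy.spatial.transform import Rotation as R
from workcell import bot, viewer
def cam(im,o=None):
    if 'mount' in im:
        T=np.eye(4);T[:3,:3]=R.from_euler('xyz',o['ee_rot'],degrees=True).as_matrix();T[:3,3]=o['ee_pos']
        return T@np.array(im['mount'])
    T=np.eye(4);a=np.array(im['attitude'])
    T[:3,:3]=a if a.shape==(3,3) else R.from_euler('xyz',a,degrees=True).as_matrix()
    T[:3,3]=im['origin'];return T
def rays(im,uv):
    K=np.array(im['K']);d=(np.atleast_2d(uv)-[K[0,2],K[1,2]])/[K[0,0],K[1,1]];s=d.copy()
    for _ in range(20): s=d/(1+im['k1']*(s**2).sum(1,keepdims=True))
    return np.c_[s,np.ones(len(s))]
def cloud(im,o=None):
    h,w=im['z_map'].shape;u,v=np.meshgrid(np.arange(w),np.arange(h))
    P=rays(im,np.c_[u.ravel(),v.ravel()])*im['z_map'].reshape(-1,1);T=cam(im,o)
    P=P@T[:3,:3].T+T[:3,3];P[im['z_map'].ravel()==0]=np.nan
    return P.reshape(h,w,3)
def get(n):
    o=bot.get_obs();im=viewer.get_image(n);return im,o
def save(im,f,s=1.5): cv2.imwrite('pics/'+f,cv2.resize(np.ascontiguousarray(im[...,::-1]),None,fx=s,fy=s))
E
python3 - <<'E'
from h import *
o=bot.get_obs();print(o)
for n in('top','scene'):
    im,_=get(n);save(im['frame'],n+'0.png')
    print(n,im['K'],im['k1'],im['origin'],im['attitude'])
    for t in('press','handle','lever_knob','block1','wheel','glue','tin','pencil'):
        print(t,[(np.round(d['box']).tolist(),round(d['p'],2)) for d in viewer.recognise(t,im)][:7])
    np.savez(n+'.npz',P=cloud(im),f=im['frame'])
E
```

```text
pics
{'time': 0.0, 'q': array([ 5.94618386e+01,  1.24777220e+01,  9.25280803e+01, -3.57796414e-04,
        7.51315652e+01, -6.42963024e+00]), 'dq': array([-0.02636912,  0.00283319,  0.01105261,  0.10744547,  0.01239275,
        0.01230785]), 'joint_efforts': array([-1.46386152e-03, -3.96834755e+01, -3.03858161e+01, -2.40220652e-04,
        9.42428102e-03, -2.21581303e-05]), 'ee_pos': array([0.25484102, 0.56973699, 0.20626152]), 'ee_rot': array([-1.79863458e+02, -1.50393659e-02,  1.55891543e+02]), 'wrist_force': array([-0.23416161, -0.57950295, -0.22613904]), 'moment': array([-0.0526096 ,  0.02947105, -0.0013761 ]), 'finger_force': 0.0, 'grip_width': 1.002679656035242}
top [[419.25463259   0.         255.01028716]
 [  0.         419.25463259 188.83268507]
 [  0.           0.           1.        ]] -0.14544897545276597 [ 0.50961227 -0.03722169  1.31240113] [-177.1759673     1.48467573  -91.18410697]
press [([67.0, 155.0, 188.0, 246.0], 0.95), ([115.0, 186.0, 163.0, 199.0], 0.74)]
handle [([147.0, 159.0, 190.0, 226.0], 0.77), ([299.0, 153.0, 331.0, 173.0], 0.59)]
lever_knob [([117.0, 18
[... 534 characters left out ...]
]] -0.022868199485243948 [ 1.04405198 -0.6873845   0.88672499] [-131.57558688   -1.15615927   37.5281737 ]
press [([279.0, 105.0, 364.0, 192.0], 0.94)]
handle [([280.0, 158.0, 342.0, 189.0], 0.72)]
lever_knob []
block1 [([140.0, 286.0, 157.0, 325.0], 0.75), ([177.0, 252.0, 209.0, 285.0], 0.74), ([230.0, 257.0, 260.0, 291.0], 0.69), ([164.0, 210.0, 188.0, 239.0], 0.63), ([217.0, 225.0, 236.0, 261.0], 0.56), ([294.0, 228.0, 332.0, 286.0], 0.3)]
wheel [([130.0, 236.0, 157.0, 261.0], 0.75), ([232.0, 257.0, 261.0, 289.0], 0.73)]
glue [([204.0, 276.0, 225.0, 329.0], 0.68), ([230.0, 259.0, 262.0, 291.0], 0.65)]
tin [([295.0, 227.0, 336.0, 284.0], 0.68)]
pencil [([220.0, 210.0, 259.0, 227.0], 0.69)]
```

View pics/top0.png

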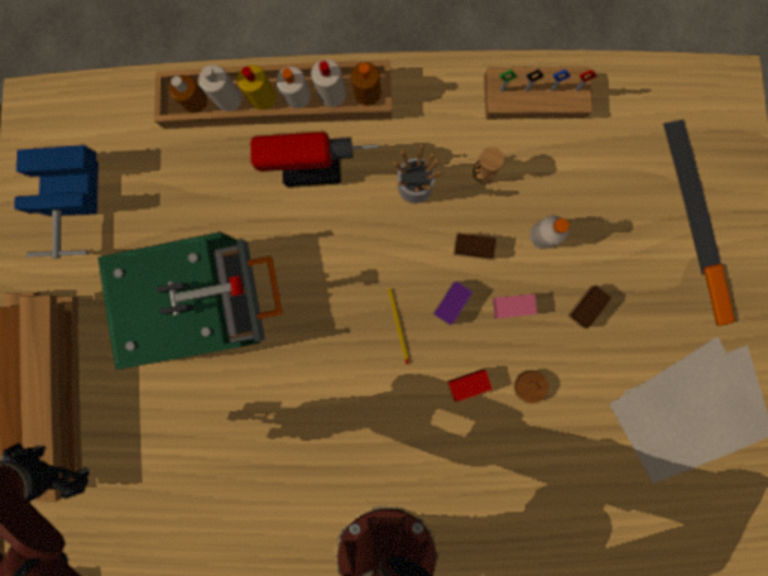

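View pics/scene0.png

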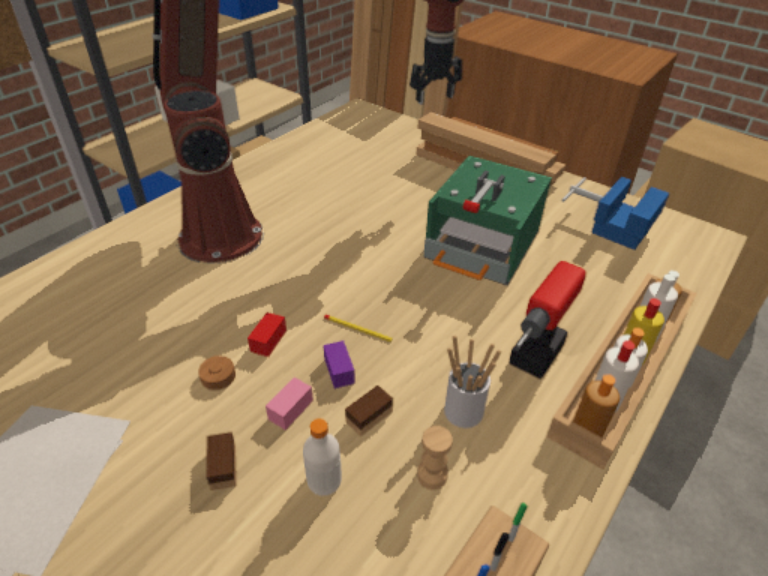

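Top view (saved pixels ÷1.5): the press is at (120,200) with its front facing right, handle at (180,192), knob at (157,191). The candidates are dark blocks at (317,163) and (393,204), which are two-tone dark over pale. The look-alikes are purple (302,201), pink (343,204) and red (313,257). The light patch at (302,281) looks like a gap in the shadow, so I'll check it in depth.

```bash
python3 - <<'E'
from h import *
A=np.load('top.npz');P=A['P'];f=A['f'].astype(int)
print('patch z',P[278:285,297:310,2].mean(), 'table z',np.nanmedian(P[230:245,200:260,2]))
Z=P[...,2]
# all things between .02 and .06 high
m=((Z>.02)&(Z<.06)).astype(np.uint8)
n,l,s,c=cv2.connectedComponentsWithStats(m)
for i in range(1,n):
    if s[i,4]<120: continue
    Q=P[l==i]; top=Q[Q[:,2]>np.percentile(Q[:,2],50)-.006]
    r=cv2.minAreaRect(top[:,:2].astype(np.float32)*1000)
    print(c[i].round(),s[i,4],f[l==i].mean(0).round(),'z',np.median(top[:,2]).round(4),'ctr',np.round(r[0],1),np.round(r[1],1),round(r[2],1))
# press
R0=f[...,0];G=f[...,1];B=f[...,2]
m=(G>R0*1.4)&(Z>.15)&(Z<.18)
r=cv2.minAreaRect(P[m][:,:2].astype(np.float32)*1000);print('head',r,np.median(P[m][:,2]))
for nm,m in(('top',(R0>120)&(G<50)&(np.indices(R0.shape)[1]<170)&(np.indices(R0.shape)[0]>150)&(np.indices(R0.shape)[1]>100)),):
    print('knob',P[m].mean(0),P[m].max(0),P[m].min(0),m.sum())
m=(R0>120)&(G>50)&(G<R0*.65)&(B<60)&(np.indices(R0.shape)[1]<195)&(np.indices(R0.shape)[1]>160)&(np.indices(R0.shape)[0]>160)&(np.indices(R0.shape)[0]<220)
Q=P[m];print('handle',np.median(Q,0),Q.min(0),Q.max(0),m.sum())
A=np.load('scene.npz');P=A['P'];f=A['f'].astype(int);R0=f[...,0];G=f[...,1];B=f[...,2];V,U=np.indices(R0.shape)
m=(R0>110)&(G<50)&(U>300)&(U<330)&(V>125)&(V<145);print('knob scene',P[m].mean(0),m.sum())
m=(R0>110)&(G>45)&(G<R0*.65)&(B<60)&(U>285)&(U<330)&(V>165)&(V<190);Q=P[m];print('handle sc',np.median(Q,0),Q.min(0),Q.max(0),m.sum())
E
```

```text
patch z -0.0004508879736859566 table z -0.00014160605995705566
[358.  62.] 2007 [113.  78.  41.] z 0.0497 ctr [ 969.2 -339.3] [103.8 220.2] 0.9
[173.  72.] 1586 [78. 55. 29.] z 0.0546 ctr [979.2 221. ] [499.4 114.2] 89.8
[209. 117.] 425 [17. 14. 12.] z 0.0445 ctr [797.9 136.3] [ 45.2 123.5] 11.7
[ 45. 122.] 481 [16. 41. 66.] z 0.0501 ctr [794.8 670.1] [ 57.7 140.9] 0.2
[316. 163.] 392 [51. 29. 11.] z 0.0417 ctr [ 648.8 -194.7] [81.5 42.8] 81.6
[157. 196.] 533 [39. 35. 30.] z 0.024 ctr [562.4 302.5] [198.9  53.3] 9.2
[175. 191.] 427 [66. 38. 16.] z 0.0546 ctr [571.  234.1] [205.9  53.7] 10.0
[301. 201.] 381 [75. 32. 82.] z 0.0416 ctr [ 532.4 -145.6] [42.  80.4] 56.3
[394. 204.] 409 [49. 27. 10.] z 0.0417 ctr [ 517.6 -430.3] [45.3 82.1] 49.2
[343. 203.] 390 [148.  72.  82.] z 0.0417 ctr [ 523.  -274.2] [42.3 82.9] 4.3
[ 47. 253.] 769 [52. 32. 13.] z 0.0459 ctr [374.8 665.3] [370.6  26.4] 3.4
[313. 257.] 408 [121.  11.   5.] z 0.0414 ctr [ 362.4 -177.4] [43.3 81.7] 16.7
[355. 258.] 362 [95. 53. 19.] z 0.0259 ctr [ 354.7 -306.1] [64.2 63.3] 45.0
[266. 356.] 223 [24.  8.  6.] z 0.0483 ctr [ 66.5 -28.1] [130.3  38. ] 67.1
head ((686.6799926757812, 63.0142822265625), (265.0121765136719, 1012.2501220703125), 23.28014373779297) 0.16490490448894135
knob [0.56629196 0.2571655  0.20895115] [0.58075107 0.26175699 0.21380199] [0.55386501 0.25258536 0.20440267] 32
  return _methods._mean(a, axis=axis, dtype=dtype,
  ret = um.true_divide(
Traceback (most recent call last):
ValueError: zero-size array to reduction operation minimum which has no identity
```

```bash
python3 - <<'E'
from h import *
for nm in('top','scene'):
    A=np.load(nm+'.npz');P=A['P'];f=A['f'].astype(int);Z=P[...,2];r,g,b=f[...,0],f[...,1],f[...,2]
    reg=(P[...,0]>.4)&(P[...,0]<.72)&(P[...,1]>.12)&(P[...,1]<.55)
    m=reg&(g>r*1.3)&(Z>.158)&(Z<.172);Q=P[m]
    for k in(0,1): print(nm,'head',k,cv2.minAreaRect((Q if k==0 else Q[::1])[:,:2].astype(np.float32)*1000),m.sum(),np.median(Q[:,2]))
    m=reg&(r>70)&(g<r*.35)&(Z>.17)
    print('knob',P[m].mean(0) if m.any() else 0,Z[m].max() if m.any() else 0,m.sum())
    if m.any(): print(' rect',cv2.minAreaRect(P[m][:,:2].astype(np.float32)*1000))
    m=reg&(r>60)&(g<r*.62)&(g>r*.3)&(b<g*.5)&(Z>.035)&(Z<.065)
    Q=P[m];print('handle',m.sum(),Q.mean(0) if m.any() else 0,Q.max(0)if m.any() else 0,cv2.minAreaRect(Q[:,:2].astype(np.float32)*1000) if m.any() else 0)
    # lever points
    m=reg&(Z>.19); Q=P[m];print('lever',cv2.minAreaRect(Q[:,:2].astype(np.float32)*1000),Q[:,2].max(),m.sum())
    # blocks
    for c in((.649,-.195),(.518,-.430)):
        m=(np.hypot(P[...,0]-c[0],P[...,1]-c[1])<.07)&(Z>.036)&(Z<.048);print('blk',cv2.minAreaRect(P[m][:,:2].astype(np.float32)*1000),np.median(Z[m]))
A=np.load('scene.npz')['f'];save(A[95:200,260:380],'press0.png',5);
A=np.load('scene.npz')['f'];save(A[230:330,130:280],'blk0.png',4)
E
```

```text
top head 0 ((542.9109497070312, 396.5533447265625), (216.78274536132812, 248.56967163085938), 9.225074768066406) 5118 0.16493011849806016
top head 1 ((542.9109497070312, 396.5533447265625), (216.78274536132812, 248.56967163085938), 9.225074768066406) 5118 0.16493011849806016
knob [0.56773645 0.25415369 0.20741098] 0.213801993548542 83
 rect ((568.0787353515625, 254.03050231933594), (32.09074783325195, 17.934528350830078), 4.54114294052124)
handle 242 [0.57194347 0.22300465 0.0548437 ] [0.6317086  0.26791152 0.06245769] ((571.4430541992188, 232.64605712890625), (120.75123596191406, 50.938377380371094), 10.724284172058105)
lever ((553.3178100585938, 319.9724426269531), (60.760536193847656, 153.9881134033203), 5.649505615234375) 0.213801993548542 519
blk ((648.7598876953125, -194.69744873046875), (81.4629898071289, 42.769691467285156), 81.64690399169922) 0.041708433122021216
blk ((517.6358642578125, -430.25030517578125), (45.299983978271484, 82.0744857788086), 49.21711349487305) 0.04171027501364455
scene head 0 ((542.9025268554688, 395.2314147949219), (219.75732421875, 250.92431640625),
[... 210 characters left out ...]
908] 0.2109070217385668 61
 rect ((568.2391967773438, 247.3620147705078), (31.08833885192871, 18.167882919311523), 22.93221664428711)
handle 134 [0.57327607 0.21834615 0.05417551] [0.63087718 0.26810473 0.0597889 ] ((569.8598022460938, 229.76390075683594), (118.54606628417969, 51.574527740478516), 12.953335762023926)
lever ((555.0074462890625, 317.1690673828125), (57.32627868652344, 158.58163452148438), 7.977503299713135) 0.21227907969540327 268
blk ((645.7344360351562, -197.05076599121094), (80.69322204589844, 44.833770751953125), 82.04839324951172) 0.041489359623483324
blk ((513.9267578125, -432.04827880859375), (43.22525405883789, 82.97036743164062), 50.07261276245117) 0.04286472589807255
```

View pics/press0.png

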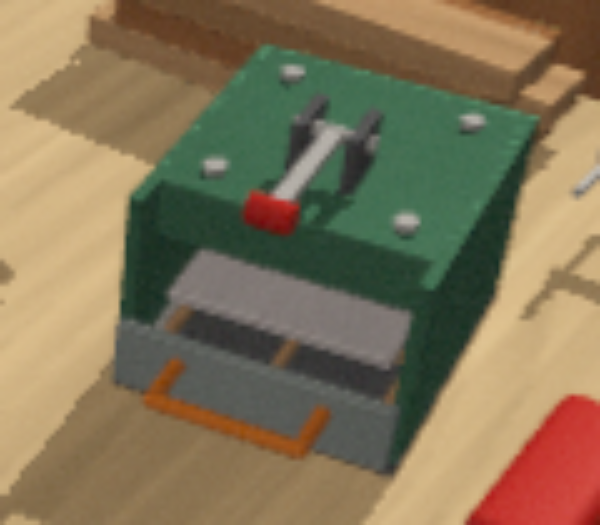

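View pics/blk0.png

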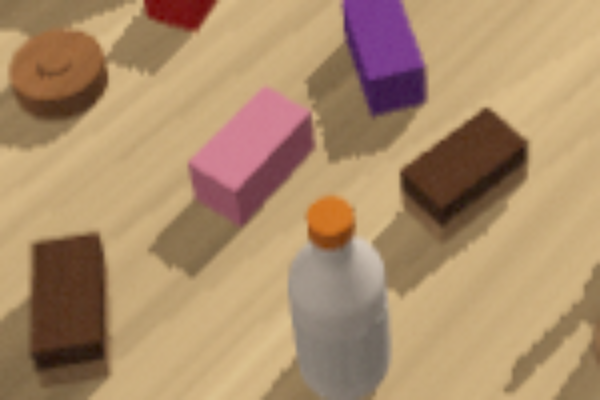

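Two genuine two-tone blocks: (317,163) and (393,204). Both crops show dark wood over pale. The press x axis points at about 99.4° with its front middle at about (0.563,0.272). The lever is nearly down and the knob is at about (0.567,0.253,0.203), which agrees with the geometry given. I'm moving now: up with a turn, then over the knob.

Request:
arm_command --dp '[[0,0,-1],[0,0,-1],[0,0,-1],[0,0,-1],[0,0,0],[0,0,0],[0,0,0],[0,0,0],[0,0,0],[0,0,0]]' --twist '[[0,0,1],[0,0,1],[0,0,1],[0,0,1],[0,0,1],[0,0,1],[0,0,1],[0,0,1],[0,0,0.22],[0,0,0]]' --gripper '[-1,-1,-1,-1,-1,-1,-1,-1,-1,-1]'

```text
time: 1.73
ee_pos: [0.2553, 0.5705, 0.3076]
ee_rot: [180.0, -0.0, 99.4]
wrist_force: [0.2, 0.4, 0.6]
grip_width: 0.999
finger_force: 0.0
```

Request:
arm_command --dp '[[-0.9,0.64,0],[-0.9,0.64,0],[-0.9,0.64,0],[-0.9,0.64,0],[-0.9,0.64,0],[-0.9,0.64,0],[-0.9,0.64,0],[-0.9,0.64,0],[-0.9,0.64,0],[-0.9,0.64,0],[-0.9,0.64,0],[-0.9,0.64,0]]' --twist '[[0,0,0],[0,0,0],[0,0,0],[0,0,0],[0,0,0],[0,0,0],[0,0,0],[0,0,0],[0,0,0],[0,0,0],[0,0,0],[0,0,0]]' --gripper '[-1,-1,-1,-1,-1,-1,-1,-1,-1,-1,-1,-1]'

```text
time: 2.73
ee_pos: [0.4895, 0.3343, 0.3077]
ee_rot: [180.0, -0.0, 99.4]
wrist_force: [-0.6, 0.4, -0.1]
grip_width: 1.003
finger_force: 0.0
```

Request:
arm_command --dp '[[-0.9,0.64,0],[-0.9,0.64,0],[-0.9,0.64,0],[-0.9,0.64,0],[0,0,0],[0,0,0]]' --twist '[[0,0,0],[0,0,0],[0,0,0],[0,0,0],[0,0,0],[0,0,0]]' --gripper '[-1,-1,-1,-1,-1,-1]'

```text
time: 3.23
ee_pos: [0.5672, 0.2558, 0.3073]
ee_rot: [-180.0, -0.0, 99.3]
wrist_force: [-0.2, 0.6, 0.2]
grip_width: 1.002
finger_force: 0.0
```

```bash
cat >> h.py <<'E'
def delta(p,yaw=None):
    "units to reach world p (tool axes) and yaw turn"
    o=bot.get_obs();M=R.from_euler('xyz',o['ee_rot'],degrees=True).as_matrix()
    d=M.T@(np.array(p)-o['ee_pos'])/.025
    w=None
    if yaw is not None: w=(R.from_matrix(M).inv()*R.from_euler('xyz',[180,0,yaw],degrees=True)).as_rotvec()/.12
    print('dp units',d.round(2),'twist',None if w is None else w.round(2),'pos',o['ee_pos'].round(4),o['ee_rot'].round(1),'t',round(o['time'],1))
E
python3 - <<'E'
from h import *
im,o=get('wrist');save(im['frame'],'w1.png',1.2);P=cloud(im,o);f=im['frame'].astype(int);r,g=f[...,0],f[...,1]
m=(r>70)&(g<r*.35)&(P[...,2]>.17);Q=P[m];print(m.sum(),Q.mean(0),Q.max(0),Q.min(0),cv2.minAreaRect(Q[:,:2].astype(np.float32)*1000))
delta([.5667,.2528,.184],99.4);print(o['wrist_force'])
E
```

```text
5247 [0.77217944 0.20179885 0.18926801] [0.84780374 0.27897533 0.39439209] [0.55000979 0.13539832 0.17000321] ((699.52392578125, 210.32748413085938), (106.84036254882812, 314.104736328125), 77.60687255859375)
dp units [-0.16 -0.01  4.93] twist [-0.01 -0.   -0.01] pos [0.5665 0.2568 0.3074] [-180.    -0.    99.3] t 3.3
[-0.20535862  0.59984422  0.24243208]
```

```bash
python3 - <<'E'
from h import *
im,o=get('wrist');P=cloud(im,o);f=im['frame'].astype(int);r,g,b=f[...,0],f[...,1],f[...,2]
reg=(P[...,0]>.5)&(P[...,0]<.64)
m=reg&(r>70)&(g<r*.35)&(P[...,2]>.17)&(P[...,2]<.24);Q=P[m];print(m.sum(),Q.mean(0),np.percentile(Q[:,2],[2,98]),cv2.minAreaRect(Q[:,:2].astype(np.float32)*1000))
m=reg&(r>70)&(g<r*.62)&(g>r*.3)&(b<g*.5)&(P[...,2]>.035)&(P[...,2]<.07);Q=P[m];print('h',m.sum(),Q.mean(0),np.percentile(Q[:,2],[2,98]),cv2.minAreaRect(Q[:,:2].astype(np.float32)*1000))
E
```

```text
786 [0.56653103 0.25655225 0.20851659] [0.20202158 0.21140102] ((566.6679077148438, 255.8275146484375), (32.01506805419922, 19.067550659179688), 9.29714584350586)
h 881 [0.57115641 0.22792155 0.05578111] [0.051538   0.05812626] ((568.3114013671875, 240.9900360107422), (123.499755859375, 64.23141479492188), 8.596566200256348)
```

View pics/w1.png

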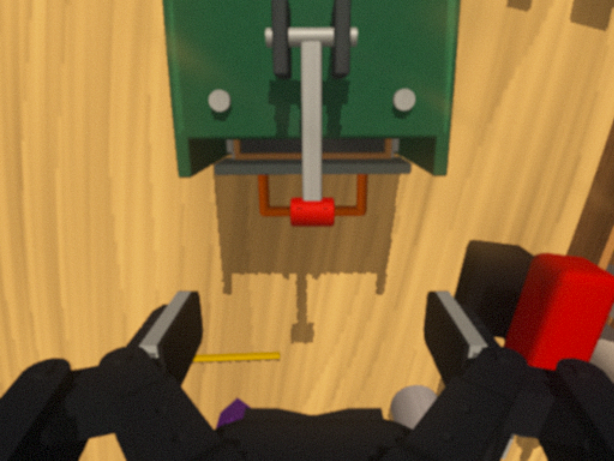

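The wrist view shows the press centred with the knob at (313,212), the handle at (313,210) behind it and the drawer nearly home. The knob measures about (0.567,0.255,0.202). Descending and gripping it by its ends.

Request:
arm_command --dp '[[-0.09,0,0.7],[0,0,0.8],[0,0,0.8],[0,0,0.8],[0,0,0.7],[0,0,0.7],[0,0,0.5],[0,0,0],[0,0,0],[0,0,0],[0,0,0],[0,0,0]]' --twist '[[0,0,0],[0,0,0],[0,0,0],[0,0,0],[0,0,0],[0,0,0],[0,0,0],[0,0,0],[0,0,0],[0,0,0],[0,0,0],[0,0,0]]' --gripper '[-1,-1,-1,-1,-1,-1,-1,-1,1,1,1,1]'

```text
time: 4.33
ee_pos: [0.5679, 0.2552, 0.1844]
ee_rot: [179.8, -0.0, 99.4]
wrist_force: [0.7, -0.1, 0.9]
grip_width: 0.455
finger_force: 0.0
```

Request:
arm_command --dp '[[0,0,0],[0,0,0],[0,0,0],[0,0,0],[0,0,0],[0,0,0]]' --twist '[[0,0,0],[0,0,0],[0,0,0],[0,0,0],[0,0,0],[0,0,0]]' --gripper '[1,1,1,1,1,1]'

```text
time: 4.83
ee_pos: [0.5674, 0.2548, 0.183]
ee_rot: [179.9, -0.0, 99.4]
wrist_force: [-0.0, -0.4, 1.6]
grip_width: -0.003
finger_force: 0.8
```

The fingers shut fully, so they missed or slid off the knob. Looking.

```bash
python3 - <<'E'
from h import *
im,o=get('scene');save(im['frame'][80:200,260:390],'s2.png',4)
w,o=get('wrist');save(w['frame'],'w2.png',1.2)
E
python3 -c "
import cv2,numpy as np
a=cv2.imread('pics/s2.png');b=cv2.imread('pics/w2.png');b=cv2.resize(b,None,fx=.45,fy=.45)
a=a[:,:520];c=np.zeros((480,520+b.shape[1],3),np.uint8);c[:,:520]=a;c[:b.shape[0],520:]=b;cv2.imwrite('pics/c2.png',c)"
```

```text
(no output)
```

View pics/c2.png

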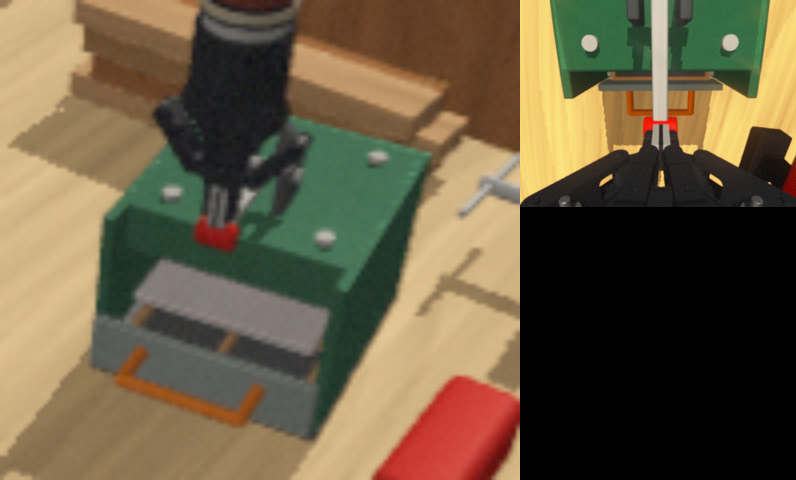

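```bash
python3 - <<'E'
from h import *
for n in('wrist','scene','top'):
    im,o=get(n);P=cloud(im,o);f=im['frame'].astype(int);r,g,b=f[...,0],f[...,1],f[...,2]
    reg=(P[...,0]>.5)&(P[...,0]<.64)&(P[...,1]>.2)&(P[...,1]<.3)
    m=reg&(r>70)&(g<r*.35)&(P[...,2]>.17)&(P[...,2]<.24);Q=P[m];print(n,m.sum(),Q.mean(0).round(4),np.percentile(Q,[2,98],axis=0).round(4).tolist())
    m=reg&(abs(r-b)<25)&(P[...,2]>.175)&(P[...,2]<.25);Q=P[m]
    for lo in(.18,.19,.2,.21,.22,.23): 
        q=Q[(Q[:,2]>lo)&(Q[:,2]<lo+.01)];
        if len(q): print(' fing',lo,len(q),q.mean(0).round(4),q.min(0).round(3),q.max(0).round(3))
    if n=='wrist': print(np.round(im['mount'],3)); save(im['frame'][200:384,150:360],'w3.png',3)
print(bot.pinch_z,bot.get_obs()['ee_pos'],bot.get_obs()['finger_force'],bot.get_obs()['grip_width'],bot.get_obs()['wrist_force'])
E
```

```text
wrist 1024 [0.565  0.2615 0.2038] [[0.5508, 0.2538, 0.1966], [0.5809, 0.2668, 0.2148]]
 fing 0.19 14 [0.5625 0.292  0.1997] [0.553 0.265 0.199] [0.568 0.297 0.2  ]
 fing 0.2 81 [0.5617 0.2905 0.2013] [0.553 0.265 0.2  ] [0.571 0.3   0.203]
 fing 0.21 173 [0.5662 0.263  0.2175] [0.554 0.259 0.214] [0.579 0.266 0.22 ]
 fing 0.22 473 [0.5663 0.2624 0.225 ] [0.554 0.258 0.22 ] [0.579 0.266 0.23 ]
 fing 0.23 562 [0.5661 0.2626 0.2348] [0.553 0.258 0.23 ] [0.579 0.267 0.24 ]
[[-0.001 -0.955 -0.296  0.075]
 [ 1.    -0.001 -0.     0.   ]
 [-0.    -0.296  0.955 -0.168]
 [ 0.     0.     0.     1.   ]]
scene 52 [0.5698 0.2465 0.2   ] [[0.5531, 0.2398, 0.1912], [0.5828, 0.2595, 0.2061]]
 fing 0.19 3 [0.5667 0.2872 0.1958] [0.566 0.285 0.193] [0.567 0.29  0.198]
 fing 0.2 4 [0.5662 0.2893 0.2013] [0.563 0.272 0.2  ] [0.57  0.3   0.203]
 fing 0.21 16 [0.5692 0.2454 0.2165] [0.557 0.24  0.212] [0.58  0.259 0.22 ]
 fing 0.22 22 [0.5706 0.2458 0.2248] [0.556 0.239 0.22 ] [0.581 0.259 0.229]
 fing 0.23 28 [0.5701 0.2467 0.2347] [0.554 0.241 0.23 ] [0.581 0.261 0.24 ]
top 18 [0.5612 0.2482 0.2029] [[0.5526, 0.2431, 0.1916], [0.581, 0.2557, 0.2065]]
 fing 0.21 3 [0.5667 0.2454 0.2183] [0.559 0.244 0.216] [0.572 0.247 0.22 ]
 fing 0.22 6 [0.5668 0.2448 0.2242] [0.561 0.243 0.22 ] [0.574 0.246 0.229]
 fing 0.23 2 [0.5673 0.2437 0.2316] [0.566 0.244 0.231] [0.569 0.244 0.232]
0.0187 [0.56732152 0.2548138  0.18279307] 0.843215100467205 0.0003404572070198902 [1.05140564 1.12795086 1.4558777 ]
```

View pics/w3.png

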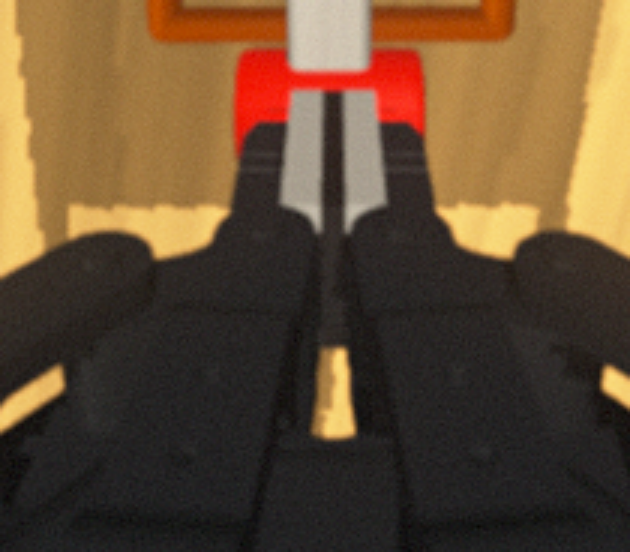

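The fingers look shut and sitting at or over the knob (crop, knob at (330,100)), and the lever is now fully down. I'll lift a little and see whether the knob follows.

Request:
arm_command --dp '[[0,0,-0.5],[0,0,-0.5],[0,0,0]]' --twist '[[0,0,0],[0,0,0],[0,0,0]]' --gripper '[1,1,1]'

```text
time: 5.33
ee_pos: [0.5687, 0.2555, 0.2115]
ee_rot: [179.7, -0.0, 99.4]
wrist_force: [1.1, -0.1, 0.5]
grip_width: -0.0
finger_force: 0.0
```

```bash
python3 - <<'E'
from h import *
for n in('wrist',):
    im,o=get(n);P=cloud(im,o);f=im['frame'].astype(int);r,g,b=f[...,0],f[...,1],f[...,2]
    reg=(P[...,0]>.5)&(P[...,0]<.64)&(P[...,1]>.2)&(P[...,1]<.3)
    m=reg&(r>70)&(g<r*.35)&(P[...,2]>.17)&(P[...,2]<.28);Q=P[m];print(n,m.sum(),Q.mean(0).round(4),np.percentile(Q,[2,98],axis=0).round(4).tolist())
    save(im['frame'][200:384,150:360],'w4.png',3)
print(o)
E
```

```text
wrist 1570 [0.5663 0.2578 0.2052] [[0.5514, 0.2467, 0.1973], [0.5815, 0.2666, 0.2081]]
{'time': 5.3333, 'q': array([1.77402136e+01, 1.18492113e+01, 9.27018558e+01, 4.32844320e-03,
       7.51399940e+01, 8.35929234e+00]), 'dq': array([-0.02548342,  0.44600433,  0.61966886, -0.01024399, -2.25017229,
       -0.12610796]), 'joint_efforts': array([ 1.74680434e-02, -3.62966251e+01, -2.75424314e+01, -3.07423565e-03,
        2.86005009e-01,  3.14930367e-05]), 'ee_pos': array([0.56868612, 0.25545078, 0.21147136]), 'ee_rot': array([ 1.79694952e+02, -4.90584404e-02,  9.93799531e+01]), 'wrist_force': array([ 1.12161385, -0.11296912,  0.54464616]), 'moment': array([-0.07017495, -0.03641002,  0.03621992]), 'finger_force': 0.0, 'grip_width': -0.00016087125338750787}
```

View pics/w4.png

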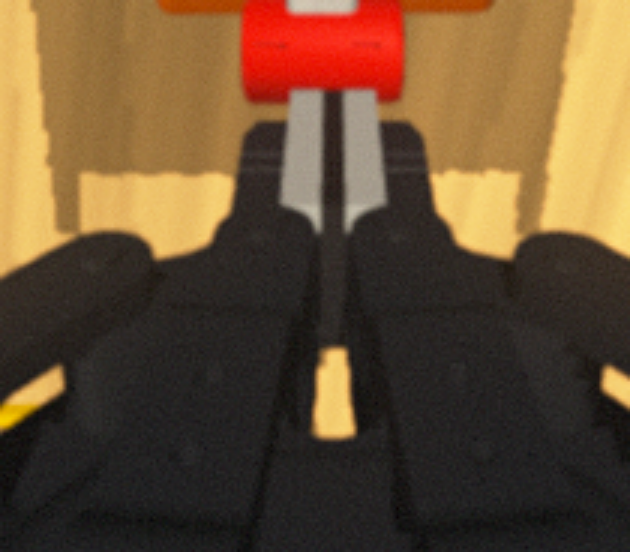

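```bash
python3 - <<'E'
from h import *
for n in('wrist','scene','top'):
    im,o=get(n);P=cloud(im,o);f=im['frame'].astype(int);r,g,b=f[...,0],f[...,1],f[...,2]
    reg=(P[...,0]>.53)&(P[...,0]<.6)&(P[...,1]>.22)&(P[...,1]<.28)
    m=reg&(P[...,2]>.185)&(P[...,2]<.3)
    Q=P[m];F=f[m]
    for lo in np.arange(.185,.27,.006):
        k=(Q[:,2]>=lo)&(Q[:,2]<lo+.006)
        if k.any(): print(n,lo.round(3),k.sum(),Q[k].min(0).round(3)[:2],Q[k].max(0).round(3)[:2],F[k].mean(0).round())
E
```

```text
wrist 0.191 36 [0.55  0.261] [0.58  0.267] [186.  45.  14.]
wrist 0.197 925 [0.55  0.242] [0.582 0.28 ] [206. 139. 121.]
wrist 0.203 1341 [0.55  0.244] [0.583 0.279] [227.  33.  15.]
wrist 0.233 1 [0.562 0.264] [0.562 0.264] [164. 125. 113.]
wrist 0.239 219 [0.555 0.259] [0.579 0.267] [120. 101.  88.]
wrist 0.245 364 [0.554 0.259] [0.581 0.267] [100.  87.  77.]
wrist 0.251 430 [0.554 0.259] [0.581 0.267] [98. 87. 78.]
wrist 0.257 448 [0.554 0.259] [0.581 0.267] [99. 88. 78.]
wrist 0.263 421 [0.554 0.259] [0.581 0.267] [110.  99.  88.]
wrist 0.269 711 [0.555 0.243] [0.577 0.268] [88. 80. 72.]
scene 0.185 4 [0.555 0.243] [0.583 0.252] [72. 38. 28.]
scene 0.191 15 [0.556 0.239] [0.583 0.262] [106.  28.  23.]
scene 0.197 34 [0.553 0.239] [0.583 0.28 ] [143.  63.  58.]
scene 0.203 29 [0.552 0.24 ] [0.582 0.279] [165.  48.  44.]
scene 0.233 3 [0.563 0.243] [0.571 0.245] [76. 84. 76.]
scene 0.239 12 [0.558 0.241] [0.578 0.249] [79. 77. 74.]
scene 0.245 12 [0.558 0.241] [0.58  0.258] [73. 72. 69.]
scene 0.251 17 [0.557 0.237] [0.58  0.262] [61. 60. 59.]
scene 0.257 16 [0.557 0.24 ] [0.581 0.26 ] [55. 55. 54.]
scene 0.263 17 [0.555 0.24 ] [0.581 0.257] [66. 64. 63.]
scene 0.269 13 [0.557 0.241] [0.582 0.249] [51. 50. 50.]
top 0.185 1 [0.552 0.256] [0.552 0.256] [87. 15. 10.]
top 0.191 4 [0.552 0.245] [0.573 0.257] [73. 15. 14.]
top 0.197 27 [0.552 0.241] [0.584 0.263] [86.  9.  5.]
top 0.203 30 [0.554 0.243] [0.583 0.259] [102.  10.   6.]
top 0.209 3 [0.573 0.249] [0.583 0.258] [76. 23. 19.]
top 0.227 1 [0.564 0.247] [0.564 0.247] [81. 37. 32.]
top 0.233 2 [0.563 0.245] [0.574 0.247] [64. 34. 29.]
top 0.239 5 [0.558 0.244] [0.571 0.247] [64. 26. 24.]
top 0.245 7 [0.558 0.244] [0.576 0.248] [43. 29. 26.]
top 0.251 2 [0.565 0.244] [0.573 0.245] [37. 38. 34.]
top 0.257 3 [0.567 0.243] [0.575 0.245] [36. 28. 24.]
top 0.263 1 [0.564 0.243] [0.564 0.243] [37. 35. 31.]
top 0.269 2 [0.552 0.246] [0.554 0.246] [34. 16. 12.]
```

All the cameras agree that the visible fingertips end about 26 mm behind the reported TCP, so the fingers only rested on the knob. I'll allow for that: grasp point ≈ reported z + 0.045. Open, go lower and regrip.

Request:
arm_command --dp '[[0,0,-0.4],[0,0,0],[0,0,0],[0,0,0],[0,0,0],[-0.09,-0.09,0],[0,0,0.5],[0,0,0.5],[0,0,0.5],[0,0,0.5],[0,0,0.5],[0,0,0.4]]' --twist '[[0,0,0],[0,0,0],[0,0,0],[0,0,0],[0,0,0],[0,0,0],[0,0,0],[0,0,0],[0,0,0],[0,0,0],[0,0,0],[0,0,0]]' --gripper '[-1,-1,-1,-1,-1,-1,-1,-1,-1,-1,-1,-1]'

```text
time: 6.53
ee_pos: [0.5639, 0.2518, 0.1423]
ee_rot: [-179.8, 0.0, 99.4]
wrist_force: [-0.7, -0.3, 0.1]
grip_width: 1.003
finger_force: 0.0
```

Request:
arm_command --dp '[[0,0,0],[0,0,0],[0,0,0],[0,0,0],[0,0,0],[0,0,0],[0,0,0],[0,0,0],[0,0,0],[0,0,0],[0,0,0],[0,0,0]]' --twist '[[0,0,0],[0,0,0],[0,0,0],[0,0,0],[0,0,0],[0,0,0],[0,0,0],[0,0,0],[0,0,0],[0,0,0],[0,0,0],[0,0,0]]' --gripper '[-1,-1,1,1,1,1,1,1,1,1,1,1]'

```text
time: 7.53
ee_pos: [0.5672, 0.2526, 0.1464]
ee_rot: [179.7, -0.0, 99.4]
wrist_force: [4.3, 1.6, 0.3]
grip_width: 0.365
finger_force: 61.7
```

Gripped (0.365 × 85 mm ≈ 31 mm). Raising along the arc.

Request:
arm_command --dp '[[0.03,0,-0.54],[0.09,0,-0.53],[0.15,0,-0.52],[0.21,0,-0.5],[0.26,0,-0.47],[0.31,0,-0.44],[0,0,0],[0,0,0]]' --twist '[[0,0,0],[0,0,0],[0,0,0],[0,0,0],[0,0,0],[0,0,0],[0,0,0],[0,0,0]]' --gripper '[1,1,1,1,1,1,1,1]'

```text
time: 8.2
ee_pos: [0.5631, 0.2769, 0.2215]
ee_rot: [179.7, 0.2, 99.4]
wrist_force: [4.5, -2.3, 1.4]
grip_width: 0.365
finger_force: 61.1
```

Request:
arm_command --dp '[[0.36,0,-0.4],[0.4,0,-0.36],[0.44,0,-0.31],[0.47,0,-0.26],[0.5,0,-0.21],[0.52,0,-0.15],[0.12,0,-0.02],[0,0,0],[0,0,0]]' --twist '[[0,0,0],[0,0,0],[0,0,0],[0,0,0],[0,0,0],[0,0,0],[0,0,0],[0,0,0],[0,0,0]]' --gripper '[1,1,1,1,1,1,1,1,1]'

```text
time: 8.95
ee_pos: [0.5516, 0.3456, 0.2653]
ee_rot: [179.7, 0.3, 99.3]
wrist_force: [4.0, -3.6, 4.5]
grip_width: 0.361
finger_force: 60.8
```

```bash
cat >> h.py <<'E'
d=np.array([np.cos(np.radians(99.4)),np.sin(np.radians(99.4)),0]);yv=np.array([-d[1],d[0],0]);O=np.array([.5634,.2725,0])
def topress(Q): return np.c_[(Q-O)@d,(Q-O)@yv,Q[:,2]]
E
python3 - <<'E'
from h import *
for n in('scene','top'):
    im,o=get(n);P=cloud(im,o);f=im['frame'].astype(int);r,g,b=f[...,0],f[...,1],f[...,2]
    reg=(P[...,0]>.5)&(P[...,0]<.64)&(P[...,1]>.2)&(P[...,1]<.45)
    m=reg&(r>60)&(g<r*.35)&(P[...,2]>.19)&(P[...,2]<.36);Q=topress(P[m])
    if m.any(): print(n,m.sum(),Q.mean(0).round(4),np.percentile(Q,[2,98],axis=0).round(4).tolist())
    if n=='scene': save(im['frame'][40:200,260:400],'s5.png',3)
E
```

```text
scene 59 [0.0605 0.0016 0.315 ] [[0.0551, -0.0127, 0.3041], [0.0689, 0.0157, 0.3221]]
top 105 [ 0.0647 -0.0016  0.3197] [[0.0567, -0.0166, 0.313], [0.0755, 0.0141, 0.3252]]
```

View pics/s5.png

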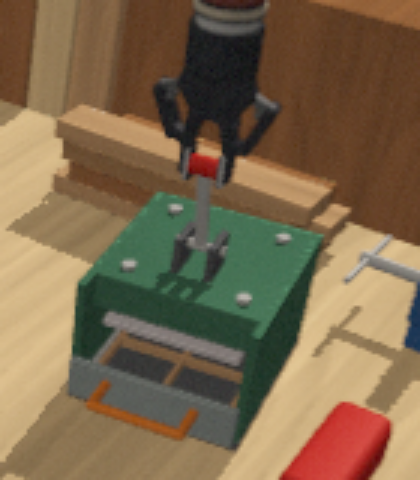

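Lever nearly upright with the knob gripped at (203,165) in the crop. I'll push the last millimetres onto the stop.

Request:
arm_command --dp '[[0.15,0,-0.03],[0.15,0,-0.02],[0,0,0],[0,0,0]]' --twist '[[0,0,0],[0,0,0],[0,0,0],[0,0,0]]' --gripper '[1,1,1,1]'

```text
time: 9.38
ee_pos: [0.5505, 0.3517, 0.2665]
ee_rot: [179.7, 0.4, 99.3]
wrist_force: [3.8, -5.7, 4.7]
grip_width: 0.362
finger_force: 60.4
```

Request:
arm_command --dp '[[0.15,0,-0.01],[0.1,0,0],[0,0,0],[0,0,0]]' --twist '[[0,0,0],[0,0,0],[0,0,0],[0,0,0]]' --gripper '[1,1,1,1]'

```text
time: 9.72
ee_pos: [0.5503, 0.3531, 0.2667]
ee_rot: [179.8, 0.9, 99.2]
wrist_force: [4.7, -16.0, 7.6]
grip_width: 0.365
finger_force: 60.4
```

```bash
python3 - <<'E'
from h import *
for n in('scene','top'):
    im,o=get(n);P=cloud(im,o);f=im['frame'].astype(int);r,g,b=f[...,0],f[...,1],f[...,2]
    reg=(P[...,0]>.5)&(P[...,0]<.64)&(P[...,1]>.2)&(P[...,1]<.45)
    m=reg&(r>60)&(g<r*.35)&(P[...,2]>.19)&(P[...,2]<.36);Q=topress(P[m])
    if m.any(): print(n,m.sum(),Q.mean(0).round(4),np.percentile(Q,[2,98],axis=0).round(4).tolist())
print(o['wrist_force'],o['ee_pos'])
E
```

```text
scene 57 [0.0669 0.0009 0.3166] [[0.0608, -0.0141, 0.3061], [0.0752, 0.0154, 0.3245]]
top 102 [ 0.0723 -0.0004  0.3212] [[0.0642, -0.0156, 0.3139], [0.0826, 0.0148, 0.3268]]
[  4.63763568 -15.644054     6.55081121] [0.55029243 0.35306109 0.26666606]
```

Force is up to 16 N with no further motion, so the lever is on its stop. Releasing, rising, backing off to above the handle and turning 90°.

Request:
arm_command --dp '[[-0.1,0,0],[0,0,0],[0,0,0],[0,0,0],[0,0,0],[0,0,-0.4],[0,0,-0.7],[0,0,-0.8],[0,0,-0.8],[0,0,-0.5],[0,0,0]]' --twist '[[0,0,0],[0,0,0],[0,0,0],[0,0,0],[0,0,0],[0,0,0],[0,0,0],[0,0,0],[0,0,0],[0,0,0],[0,0,0]]' --gripper '[-1,-1,-1,-1,-1,-1,-1,-1,-1,-1,-1]'

```text
time: 10.73
ee_pos: [0.549, 0.3597, 0.3496]
ee_rot: [179.6, -0.1, 99.4]
wrist_force: [0.6, 0.4, 0.3]
grip_width: 1.0
finger_force: 0.0
```

Request:
arm_command --dp '[[-0.8,0,0],[-0.8,0,0],[-0.8,0,0],[-0.8,0,0],[-0.8,0,0],[-0.8,0,0],[-0.8,0,0],[0,0,0],[0,0,0],[0,0,0],[0,0,0],[0,0,0]]' --twist '[[0,0,0],[0,0,0],[0,0,0],[0,0,0],[0,0,0],[0,0,0],[0,0,0],[0,0,1],[0,0,1],[0,0,1],[0,0,1],[0,0,1]]' --gripper '[0.18,0.18,0.18,0.18,0.18,0.18,0.18,0.18,0.18,0.18,0.18,0.18]'

```text
time: 11.73
ee_pos: [0.5697, 0.2203, 0.3429]
ee_rot: [-179.9, 0.1, 64.7]
wrist_force: [-0.4, 0.1, 0.6]
grip_width: 0.41
finger_force: 0.0
```

Request:
arm_command --dp '[[0,0,0.5],[0,0,0.5],[0,0,0.5],[0,0,0.5],[0,0,0.5],[0,0,0.5],[0,0,0],[0,0,0],[0,0,0],[0,0,0],[0,0,0]]' --twist '[[0,0,1],[0,0,1],[0,0,1],[0,0,1],[0,0,1],[0,0,1],[0,0,1],[0,0,1],[0,0,0.1],[0,0,0],[0,0,0]]' --gripper '[0.18,0.18,0.18,0.18,0.18,0.18,0.18,0.18,0.18,0.18,0.18]'

```text
time: 12.65
ee_pos: [0.5701, 0.2204, 0.269]
ee_rot: [180.0, 0.0, 9.5]
wrist_force: [0.7, 0.5, -0.6]
grip_width: 0.411
finger_force: 0.0
```

```bash
python3 - <<'E'
from h import *
for n in('wrist','scene','top'):
    im,o=get(n);P=cloud(im,o);f=im['frame'].astype(int);r,g,b=f[...,0],f[...,1],f[...,2]
    q=topress(P.reshape(-1,3)).reshape(P.shape)
    m=(abs(q[...,1])<.05)&(q[...,0]<-.03)&(q[...,0]>-.1)&(q[...,2]>.035)&(q[...,2]<.07)&(r>60)&(g<r*.65)&(g>r*.3);Q=q[m]
    if m.any(): print(n,m.sum(),'handle',np.median(Q,0).round(4),np.percentile(Q,[2,98],axis=0).round(4).tolist())
    m=(abs(q[...,1])<.035)&(q[...,0]<0.03)&(q[...,0]>-.045)&(q[...,2]>.064)&(q[...,2]<.075);Q=q[m]
    if m.any(): print('  panel top',np.percentile(Q,[2,98],axis=0).round(4).tolist())
    m=(abs(q[...,1])<.03)&(q[...,0]>.02)&(q[...,0]<.15)&(q[...,2]>.25)&(q[...,2]<.35)&(g<r*.35);Q=q[m]
    if m.any(): print('  knob',np.percentile(Q,[2,98],axis=0).round(4).tolist())
delta(O-.06*d+[0,0,.005],9.4);print(bot.get_obs()['grip_width'])
E
```

```text
wrist 853 handle [-0.0582 -0.0019  0.056 ] [[-0.0643, -0.0498, 0.0518], [-0.0361, 0.0494, 0.0582]]
  panel top [[-0.0134, -0.0331, 0.0663], [-0.0019, 0.033, 0.0705]]
  knob [[0.0635, -0.0134, 0.3071], [0.0668, 0.014, 0.3181]]
scene 97 handle [-0.0629  0.0004  0.0543] [[-0.0684, -0.0478, 0.0483], [-0.0546, 0.0476, 0.0578]]
  panel top [[-0.0179, -0.0326, 0.0643], [-0.0011, 0.0345, 0.0709]]
  knob [[0.0613, -0.0155, 0.3074], [0.0728, 0.0105, 0.3238]]
top 129 handle [-0.0602  0.0063  0.0549] [[-0.0652, -0.0484, 0.0491], [-0.0413, 0.0491, 0.0596]]
  panel top [[-0.0137, -0.007, 0.0646], [-0.0021, 0.0336, 0.0726]]
dp units [ 0.07  0.3  10.58] twist [-0. -0. -0.] pos [0.5703 0.2204 0.2694] [-180.    -0.     9.4] t 12.8
0.4083546174989693
```

Handle bar at press x ≈ −0.059 and z ≈ 0.05, knob still up. Descending on the handle.

Request:
arm_command --dp '[[0.07,0.26,1],[0,0,1],[0,0,1],[0,0,1],[0,0,1],[0,0,1],[0,0,1],[0,0,1],[0,0,0.8],[0,0,0.7],[0,0,0.6],[0,0,0.4]]' --twist '[[0,0,0],[0,0,0],[0,0,0],[0,0,0],[0,0,0],[0,0,0],[0,0,0],[0,0,0],[0,0,0],[0,0,0],[0,0,0],[0,0,0]]' --gripper '[0.18,0.18,0.18,0.18,0.18,0.18,0.18,0.18,0.18,0.18,0.18,0.18]'

```text
time: 13.8
ee_pos: [0.572, 0.2139, 0.0049]
ee_rot: [180.0, 0.1, 9.3]
wrist_force: [-0.8, -0.2, 0.7]
grip_width: 0.407
finger_force: 0.0
```

Request:
arm_command --dp '[[0,0,0],[0,0,0],[0,0,0],[0,0,0],[0,0,0],[0,0,0],[0,0,0],[0,0,0]]' --twist '[[0,0,0],[0,0,0],[0,0,0],[0,0,0],[0,0,0],[0,0,0],[0,0,0],[0,0,0]]' --gripper '[0.18,1,1,1,1,1,1,1]'

```text
time: 14.47
ee_pos: [0.5741, 0.2146, 0.0082]
ee_rot: [-180.0, -0.1, 9.3]
wrist_force: [-1.3, 1.1, 4.0]
grip_width: 0.116
finger_force: 58.8
```

Bar gripped. Pulling out about 0.205 m.

Request:
arm_command --dp '[[0,0.3,0],[0,0.7,0],[0,0.8,0],[0,0.8,0],[0,0.8,0],[0,0.8,0],[0,0.8,0],[0,0.8,0],[0,0.8,0],[0,0.8,0],[0,0.5,0],[0,0.3,0]]' --twist '[[0,0,0],[0,0,0],[0,0,0],[0,0,0],[0,0,0],[0,0,0],[0,0,0],[0,0,0],[0,0,0],[0,0,0],[0,0,0],[0,0,0]]' --gripper '[1,1,1,1,1,1,1,1,1,1,1,1]'

```text
time: 15.47
ee_pos: [0.6087, 0.0101, 0.0081]
ee_rot: [179.9, -0.3, 9.2]
wrist_force: [4.0, 1.8, 3.8]
grip_width: 0.116
finger_force: 59.3
```

Request:
arm_command --dp '[[0,0,0],[0,0,0],[0,0,0]]' --twist '[[0,0,0],[0,0,0],[0,0,0]]' --gripper '[1,1,1]'

```text
time: 15.72
ee_pos: [0.6084, 0.0118, 0.0081]
ee_rot: [179.9, -0.3, 9.3]
wrist_force: [4.8, -1.1, 4.9]
grip_width: 0.117
finger_force: 59.4
```

```bash
python3 - <<'E'
from h import *
im,o=get('scene');save(im['frame'],'s6.png',1.5)
o=bot.get_obs();print(o['grip_width'],o['finger_force'],topress(o['ee_pos'][None]))
P=cloud(im);q=topress(P.reshape(-1,3)).reshape(P.shape)
m=(abs(q[...,1])<.08)&(q[...,0]<0.03)&(q[...,0]>-.3)&(q[...,2]>.064)&(q[...,2]<.075);print('panel',np.percentile(q[m],[2,98],axis=0).round(4))
E
```

```text
0.11521456259524036 59.36045229434967 [[-0.26424491 -0.00178823  0.00812301]]
panel [[-0.2709 -0.0769  0.0647]
 [-0.2091  0.0786  0.0742]]
```

View pics/s6.png

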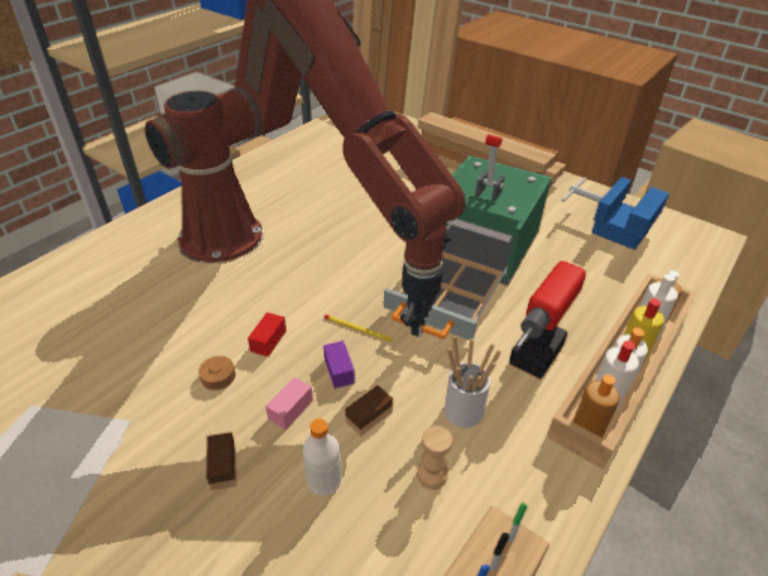

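The drawer is out about 0.205 m and shows 2×2 compartments with low strips. The lever is up, the pencil is untouched beside the handle at (358,328), and the blocks are still at (368,408) and (220,458). Releasing, rising and heading to the nearer block.

Request:
arm_command --dp '[[0,0,0],[0,0,0],[0,0,0],[0,0,-0.3],[0,0,-0.8],[0,0,-1],[0,0,-1],[0,0,-1],[0,0,-1],[0,0,-1],[0,0,-1],[0,0,-1]]' --twist '[[0,0,0],[0,0,0],[0,0,0],[0,0,0],[0,0,0],[0,0,0],[0,0,0],[0,0,0],[0,0,0],[0,0,0],[0,0,0],[0,0,0]]' --gripper '[0.2,0.2,0.2,0.2,0.2,0.2,0.2,0.2,0.2,0.2,0.2,0.2]'

```text
time: 16.77
ee_pos: [0.6049, 0.0123, 0.2102]
ee_rot: [-180.0, 0.1, 9.3]
wrist_force: [0.3, 0.4, -0.8]
grip_width: 0.397
finger_force: 0.0
```

Request:
arm_command --dp '[[0,0,-1],[0,0,-0.6],[0,0,0],[0,0,0],[0,0,0],[0,0,0],[0,0,0],[0,0,0],[0,0,0],[0,0,0],[0,0,0],[0,0,0]]' --twist '[[0,0,-1],[0,0,-1],[0,0,-1],[0,0,-1],[0,0,-1],[0,0,-1],[0,0,-1],[0,0,-1],[0,0,-1],[0,0,-1],[0,0,-0.5],[0,0,0]]' --gripper '[-1,-1,-1,-1,-1,-1,-1,-1,-1,-1,-1,-1]'

```text
time: 17.77
ee_pos: [0.6051, 0.0122, 0.2488]
ee_rot: [-179.9, 0.0, 81.6]
wrist_force: [-0.8, -0.1, 0.4]
grip_width: 0.997
finger_force: 0.0
```

```bash
cat >> h.py <<'E'
def blocks():
    for n in('top','scene'):
        im,o=get(n);P=cloud(im,o);f=im['frame'].astype(int);r,g,b=f[...,0],f[...,1],f[...,2];Z=P[...,2]
        m=(Z>.033)&(Z<.050)&(r<100)&(r>g*1.3)&(g>b*1.3)&(r<g*2.4)&(P[...,0]>.3)&(P[...,0]<.75)&(P[...,1]<.0)
        k,l,s,c=cv2.connectedComponentsWithStats(m.astype(np.uint8))
        for i in range(1,k):
            if s[i,4]>60: 
                q=P[l==i];t=cv2.minAreaRect(q[:,:2].astype(np.float32)*1000);print(n,s[i,4],np.round(t[0],1),np.round(t[1],1),round(t[2],1),np.median(q[:,2]).round(4))
E
python3 - <<'E'
from h import *
blocks();delta([.648,-.196,.26],81.7)
E
```

```text
top 357 [ 648.6 -195. ] [81.2 42.8] 81.2 0.0418
top 372 [ 517.1 -430.6] [43.5 82.4] 50.3 0.0417
scene 397 [ 646.1 -198.3] [79.1 43.4] 81.1 0.0415
scene 472 [ 516.7 -432.1] [40.7 80.4] 48.8 0.0429
dp units [-7.98  2.93 -0.44] twist [-0.01  0.   -0.04] pos [0.6055 0.0122 0.249 ] [-179.9    0.    81.4] t 17.9
```

Both views agree on block A: (0.6475, −0.1965), top at 0.042. Moving above it and descending.

Request:
arm_command --dp '[[-0.5,0.2,0],[-0.9,0.33,0],[-0.9,0.33,0],[-0.9,0.33,0],[-0.9,0.33,0],[-0.9,0.33,0],[-0.9,0.33,0],[-0.9,0.33,0],[-0.8,0.3,0],[-0.4,0.12,0],[0,0,0.5],[0,0,0.5]]' --twist '[[0,0,0],[0,0,0],[0,0,0],[0,0,0],[0,0,0],[0,0,0],[0,0,0],[0,0,0],[0,0,0],[0,0,0],[0,0,0],[0,0,0]]' --gripper '[-1,-1,-1,-1,-1,-1,-1,-1,-1,-1,-1,-1]'

```text
time: 18.87
ee_pos: [0.6494, -0.1973, 0.2243]
ee_rot: [179.9, -0.0, 81.4]
wrist_force: [0.3, -0.2, -0.0]
grip_width: 0.999
finger_force: 0.0
```

Request:
arm_command --dp '[[0,0,1],[0,0,1],[0,0,1],[0,0,1],[0,0,1],[0,0,0.6],[0,0,0],[0,0,0]]' --twist '[[0,0,0],[0,0,0],[0,0,0],[0,0,0],[0,0,0],[0,0,0],[0,0,0],[0,0,0]]' --gripper '[-1,-1,-1,-1,-1,-1,-1,-1]'

```text
time: 19.53
ee_pos: [0.6477, -0.1951, 0.0826]
ee_rot: [-179.8, -0.1, 81.6]
wrist_force: [-1.1, 0.2, 0.0]
grip_width: 0.999
finger_force: 0.0
```

```bash
python3 - <<'E'
from h import *
delta([.6475,-.1965,-.016],81.2)
im,o=get('wrist');P=cloud(im,o);Z=P[...,2];f=im['frame'].astype(int)
m=(np.hypot(P[...,0]-.648,P[...,1]+.196)<.06)&(Z>.036)&(Z<.047);t=cv2.minAreaRect(P[m][:,:2].astype(np.float32)*1000);print(m.sum(),t,np.median(Z[m]))
E
```

```text
dp units [-0.06  0.01  3.94] twist [-0.03 -0.01  0.05] pos [ 0.6477 -0.1951  0.0826] [-1.798e+02 -1.000e-01  8.160e+01] t 19.5
6876 ((646.7501220703125, -195.51553344726562), (80.74385833740234, 42.20719528198242), 80.98908233642578) 0.04315634032432632
```

Wrist view confirms block A at (0.647, −0.196), yaw 81°. Going down and gripping.

Request:
arm_command --dp '[[0,0,0.7],[0,0,0.7],[0,0,0.7],[0,0,0.6],[0,0,0.5],[0,0,0.4],[0,0,0.3],[0,0,0],[0,0,0],[0,0,0],[0,0,0],[0,0,0]]' --twist '[[0,0,0],[0,0,0],[0,0,0],[0,0,0],[0,0,0],[0,0,0],[0,0,0],[0,0,0],[0,0,0],[0,0,0],[0,0,0],[0,0,0]]' --gripper '[-1,-1,-1,-1,-1,-1,-1,-1,1,1,1,1]'

```text
time: 20.58
ee_pos: [0.6501, -0.1972, -0.0116]
ee_rot: [179.9, 0.0, 81.5]
wrist_force: [2.1, -1.1, 1.5]
grip_width: 0.48
finger_force: 62.3
```

Request:
arm_command --dp '[[0,0,0],[0,0,0],[0,0,0],[0,0,0]]' --twist '[[0,0,0],[0,0,0],[0,0,0],[0,0,0]]' --gripper '[1,1,1,1]'

```text
time: 20.92
ee_pos: [0.6502, -0.1972, -0.0118]
ee_rot: [179.9, 0.0, 81.5]
wrist_force: [-0.7, -0.1, 5.3]
grip_width: 0.487
finger_force: 63.1
```

Request:
arm_command --dp '[[0,0,-0.3],[0,0,-0.6],[0,0,-0.8],[0,0,-0.9],[0,0,-0.9],[0,0,-0.9],[0,0,-0.9],[0,0,-0.7],[0,0,-0.4],[0,0,0],[0,0,0],[0,0,0]]' --twist '[[0,0,0],[0,0,0],[0,0,0],[0,0,0],[0,0,0],[0,0,0],[0,0,-0.5],[0,0,-0.7],[0,0,-0.7],[0,0,-0.7],[0,0,0],[0,0,0]]' --gripper '[1,1,1,1,1,1,1,1,1,1,1,1]'

```text
time: 21.92
ee_pos: [0.6485, -0.1964, 0.147]
ee_rot: [-180.0, -0.0, 99.3]
wrist_force: [0.1, 0.6, -0.5]
grip_width: 0.479
finger_force: 62.5
```

```bash
python3 - <<'E'
from h import *
o=bot.get_obs();print(o['grip_width'],o['finger_force'],o['wrist_force'])
im,_=get('scene');P=cloud(im);q=topress(P.reshape(-1,3)).reshape(P.shape);f=im['frame'].astype(int)
m=(abs(q[...,1])<.1)&(q[...,0]<-.15)&(q[...,0]>-.3)&(q[...,2]>.066)&(q[...,2]<.07);print('panel',np.percentile(q[m],[1,50,99],axis=0).round(4))
im,_=get('top');P=cloud(im);q=topress(P.reshape(-1,3)).reshape(P.shape)
m=(abs(q[...,1])<.1)&(q[...,0]<-.15)&(q[...,0]>-.3)&(q[...,2]>.063)&(q[...,2]<.073);print('panel',np.percentile(q[m],[1,50,99],axis=0).round(4))
save(im['frame'][100:320,150:410],'t7.png',2.5)
delta(O-.1515*d-.043*yv+[0,0,.14],99.4)
E
```

```text
0.47937465098701776 62.52474904060364 [ 0.07620365  0.63974753 -0.5490806 ]
panel [[-0.2234 -0.0983  0.066 ]
 [-0.2157 -0.0156  0.0679]
 [-0.2082  0.0787  0.0699]]
panel [[-0.2213 -0.0979  0.0632]
 [-0.2154 -0.0016  0.0677]
 [-0.2091  0.0984  0.0722]]
dp units [13.    1.41  0.25] twist [-0.01 -0.01 -0.02] pos [ 0.6482 -0.1963  0.146 ] [-1.799e+02 -1.000e-01  9.930e+01] t 22.0
```

View pics/t7.png

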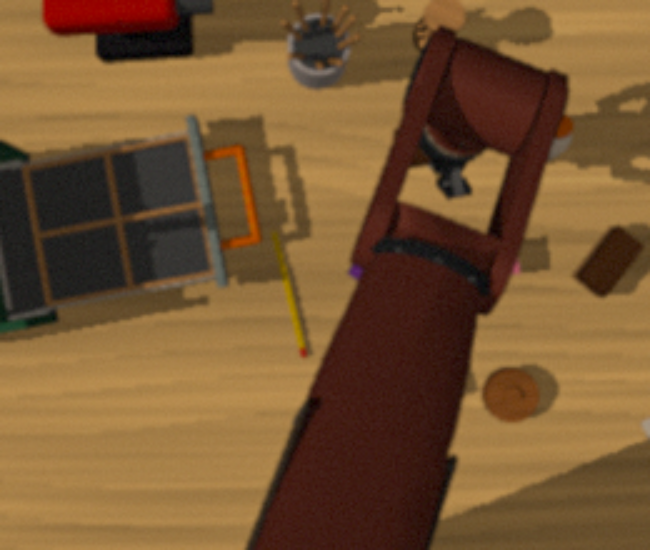

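Top crop: the drawer is open with four empty compartments, panel centred at y ≈ 0 and front compartments at press x ≈ −0.1535. Carrying block A to the compartment on the +x side.

Request:
arm_command --dp '[[0.5,0.05,0],[0.9,0.1,0],[1,0.11,0],[1,0.11,0],[1,0.11,0],[1,0.11,0],[1,0.11,0],[1,0.11,0],[1,0.11,0],[1,0.11,0],[1,0.11,0],[1,0.11,0]]' --twist '[[0,0,0],[0,0,0],[0,0,0],[0,0,0],[0,0,0],[0,0,0],[0,0,0],[0,0,0],[0,0,0],[0,0,0],[0,0,0],[0,0,0]]' --gripper '[1,1,1,1,1,1,1,1,1,1,1,1]'

```text
time: 23.02
ee_pos: [0.6323, 0.0918, 0.1462]
ee_rot: [-179.9, -0.0, 99.3]
wrist_force: [0.7, -0.5, -1.0]
grip_width: 0.482
finger_force: 62.5
```

Request:
arm_command --dp '[[0.9,0.11,0],[0.6,0.05,0],[0,0,0],[0,0,0],[0,0,0.5],[0,0,0.5],[0,0,0]]' --twist '[[0,0,0],[0,0,0],[0,0,0],[0,0,0],[0,0,0],[0,0,0],[0,0,0]]' --gripper '[1,1,1,1,1,1,1]'

```text
time: 23.6
ee_pos: [0.6284, 0.1256, 0.1173]
ee_rot: [-179.6, -0.0, 99.3]
wrist_force: [-0.4, -0.2, -1.6]
grip_width: 0.479
finger_force: 62.5
```

```bash
python3 - <<'E'
from h import *
o=bot.get_obs();print(o['grip_width'],o['finger_force'],o['wrist_force'])
delta(O-.1535*d-.043*yv+[0,0,.010],99.4)
im,o=get('wrist');P=cloud(im,o);q=topress(P.reshape(-1,3)).reshape(P.shape)
save(im['frame'],'w8.png',1.2)
m=(abs(q[...,1])<.03)&(q[...,0]<-.15)&(q[...,0]>-.3)&(q[...,2]>.063)&(q[...,2]<.073)
if m.any(): print('panel',np.percentile(q[m],[1,50,99],axis=0).round(4))
E
```

```text
0.47895565344514646 62.534945011138916 [-0.41761107 -0.23010168 -1.59024376]
dp units [0.08 0.14 4.29] twist [-0.06 -0.   -0.02] pos [0.6284 0.1256 0.1173] [-179.6   -0.    99.3] t 23.6
panel [[-0.2159  0.0236  0.0631]
 [-0.209   0.0274  0.0685]
 [-0.2076  0.0299  0.0703]]
```

View pics/w8.png

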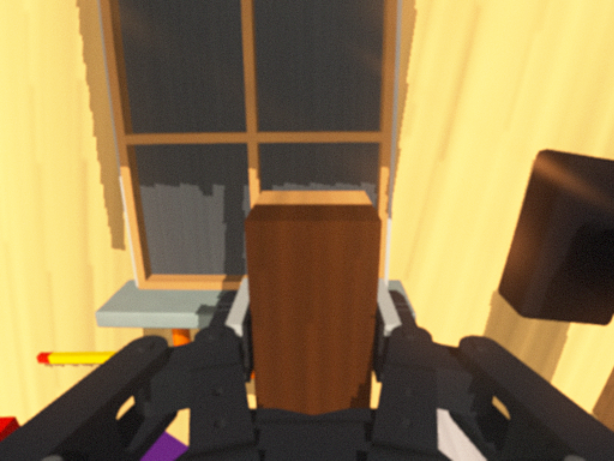

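The block is held square above the right front compartment (315,230). Lowering.

Request:
arm_command --dp '[[0.08,0.1,0.6],[0,0,0.6],[0,0,0.6],[0,0,0.6],[0,0,0.6],[0,0,0.5],[0,0,0.3],[0,0,0.2],[0,0,0.1],[0,0,0],[0,0,0]]' --twist '[[0,0,0],[0,0,0],[0,0,0],[0,0,0],[0,0,0],[0,0,0],[0,0,0],[0,0,0],[0,0,0],[0,0,0],[0,0,0]]' --gripper '[1,1,1,1,1,1,1,1,1,1,1]'

```text
time: 24.57
ee_pos: [0.6342, 0.1297, 0.02]
ee_rot: [179.9, 0.0, 99.4]
wrist_force: [-0.1, -0.1, -0.9]
grip_width: 0.483
finger_force: 62.6
```

Request:
arm_command --dp '[[0,0,0.15],[0,0,0.1],[0,0,0.1],[0,0,0],[0,0,0]]' --twist '[[0,0,0],[0,0,0],[0,0,0],[0,0,0],[0,0,0]]' --gripper '[1,1,1,1,1]'

```text
time: 24.98
ee_pos: [0.6333, 0.1296, 0.0105]
ee_rot: [-180.0, 0.0, 99.4]
wrist_force: [0.1, -0.2, -1.2]
grip_width: 0.484
finger_force: 62.5
```

```bash
python3 - <<'E'
from h import *
o=bot.get_obs();print(o['grip_width'],o['ee_pos'],o['wrist_force'])
for n in('wrist','scene','top'):
    im,o=get(n);P=cloud(im,o);q=topress(P.reshape(-1,3)).reshape(P.shape);f=im['frame'].astype(int)
    m=(q[...,1]<0)&(q[...,1]>-.09)&(q[...,0]>-.208)&(q[...,0]<-.09)&(q[...,2]>.05)&(q[...,2]<.085)&(f[...,0]>1.25*f[...,1]);
    if m.any(): print(n,m.sum(),np.percentile(q[m],[2,50,98],axis=0).round(4).tolist())
E
```

```text
0.4837424356081535 [0.63334448 0.12960556 0.01051101] [ 0.11294117 -0.23938461 -1.16334812]
wrist 18484 [[-0.1819, -0.0742, 0.055], [-0.1411, -0.0464, 0.0655], [-0.1114, -0.0254, 0.0748]]
scene 220 [[-0.1932, -0.0657, 0.0524], [-0.1663, -0.0426, 0.0641], [-0.1213, -0.0242, 0.0689]]
top 27 [[-0.1929, -0.0563, 0.0534], [-0.1904, -0.0361, 0.0645], [-0.1142, -0.0262, 0.0682]]
```

The block is a millimetre or so above the floor. Lower a touch, open part way and rise.

Request:
arm_command --dp '[[0,0,0.06],[0,0,0],[0,0,0],[0,0,0],[0,0,0],[0,0,-0.3],[0,0,-0.6],[0,0,-0.9],[0,0,-1],[0,0,-1],[0,0,-1],[0,0,-1]]' --twist '[[0,0,0],[0,0,0],[0,0,0],[0,0,0],[0,0,0],[0,0,0],[0,0,0],[0,0,0],[0,0,0],[0,0,0],[0,0,0],[0,0,0]]' --gripper '[1,1,-0.25,-0.25,-0.25,-0.25,-0.25,-0.25,-0.25,-0.25,-0.25,-0.25]'

```text
time: 26.13
ee_pos: [0.6339, 0.1297, 0.1572]
ee_rot: [179.9, 0.0, 99.4]
wrist_force: [0.3, -0.0, -0.6]
grip_width: 0.625
finger_force: 0.0
```

Request:
arm_command --dp '[[0,0,-1],[0,0,-1],[0,0,-1],[0,0,-0.5],[0,0,0],[0,0,0]]' --twist '[[0,0,0],[0,0,0],[0,0,0],[0,0,0],[0,0,0],[0,0,0]]' --gripper '[-1,-1,-1,-1,-1,-1]'

```text
time: 26.63
ee_pos: [0.6339, 0.1297, 0.2428]
ee_rot: [179.9, 0.0, 99.4]
wrist_force: [-0.9, -0.2, -1.1]
grip_width: 0.999
finger_force: 0.0
```

```bash
python3 - <<'E'
from h import *
im,o=get('wrist');P=cloud(im,o);q=topress(P.reshape(-1,3)).reshape(P.shape)
m=(q[...,1]<0)&(q[...,1]>-.09)&(q[...,0]>-.208)&(q[...,0]<-.09)&(q[...,2]>.058)&(q[...,2]<.07)
Q=q[m];print(np.percentile(Q,[2,50,98],axis=0).round(4).tolist(),cv2.minAreaRect(Q[:,:2].astype(np.float32)*1000))
blocks();delta([.517,-.431,.23],139.8)
E
```

```text
[[-0.2076, -0.0711, 0.06], [-0.1528, -0.0462, 0.065], [-0.1117, -0.0193, 0.0676]] ((-159.40191650390625, -45.23711395263672), (89.505859375, 97.19119262695312), 89.93655395507812)
top 359 [ 517.1 -430.6] [45.5 83.4] 50.0 0.0416
scene 474 [ 516.8 -432.1] [40.4 80.7] 48.3 0.0429
dp units [-21.37  -8.19   0.39] twist [-0.03 -0.02 -5.88] pos [0.632  0.1295 0.2389] [-179.7   -0.    99.4] t 26.8
```

Block A is seated (top 0.065, level, centred). On to block B at (0.517, −0.431), yaw 139.4°.

Request:
arm_command --dp '[[-0.5,-0.2,0],[-0.9,-0.35,0],[-1,-0.38,0],[-1,-0.38,0],[-1,-0.38,0],[-1,-0.38,0],[-1,-0.38,0],[-1,-0.38,0],[-1,-0.38,0],[-1,-0.38,0],[-1,-0.38,0],[-1,-0.38,0]]' --twist '[[0,0,0],[0,0,0],[0,0,0],[0,0,0],[0,0,0],[0,0,0],[0,0,0],[0,0,0],[0,0,0],[0,0,0],[0,0,0],[0,0,0]]' --gripper '[-1,-1,-1,-1,-1,-1,-1,-1,-1,-1,-1,-1]'

```text
time: 27.78
ee_pos: [0.5708, -0.171, 0.2399]
ee_rot: [-179.8, -0.1, 99.4]
wrist_force: [0.3, -0.0, 0.7]
grip_width: 1.002
finger_force: 0.0
```

Request:
arm_command --dp '[[-1,-0.38,0],[-1,-0.38,0],[-1,-0.38,0],[-1,-0.38,0],[-1,-0.38,0],[-1,-0.38,0],[-1,-0.38,0],[-1,-0.38,0],[-1,-0.38,0],[-0.6,-0.25,0],[-0.4,-0.17,0],[0,0,0]]' --twist '[[0,0,0],[0,0,0],[0,0,0],[0,0,0],[0,0,0],[0,0,0],[0,0,0],[0,0,0],[0,0,0],[0,0,0],[0,0,0],[0,0,0]]' --gripper '[-1,-1,-1,-1,-1,-1,-1,-1,-1,-1,-1,-1]'

```text
time: 28.78
ee_pos: [0.517, -0.4334, 0.2404]
ee_rot: [-179.9, -0.1, 99.2]
wrist_force: [-0.4, 0.7, -0.2]
grip_width: 1.002
finger_force: 0.0
```

Request:
arm_command --dp '[[0,0,0],[0,0,0.5],[0,0,1],[0,0,1],[0,0,1],[0,0,1],[0,0,1],[0,0,0.5],[0,0,0],[0,0,0]]' --twist '[[0,0,-1],[0,0,-1],[0,0,-1],[0,0,-1],[0,0,-1],[0,0,-0.85],[0,0,0],[0,0,0],[0,0,0],[0,0,0]]' --gripper '[-1,-1,-1,-1,-1,-1,-1,-1,-1,-1]'

```text
time: 29.62
ee_pos: [0.5186, -0.4304, 0.0911]
ee_rot: [180.0, -0.1, 139.6]
wrist_force: [-0.4, 0.2, 1.1]
grip_width: 0.999
finger_force: 0.0
```

```bash
python3 - <<'E'
from h import *
im,o=get('wrist');P=cloud(im,o);Z=P[...,2]
m=(np.hypot(P[...,0]-.517,P[...,1]+.431)<.08)&(Z>.036)&(Z<.047);t=cv2.minAreaRect(P[m][:,:2].astype(np.float32)*1000);print(m.sum(),t,np.median(Z[m]))
delta([t[0][0]/1000,t[0][1]/1000,-.015],139.4)
E
```

```text
6464 ((516.0394897460938, -431.42755126953125), (42.2129020690918, 80.6747055053711), 49.837520599365234) 0.043154228103541095
dp units [ 0.12 -0.08  4.31] twist [0.   0.01 0.03] pos [ 0.5195 -0.4316  0.0929] [1.800e+02 1.000e-01 1.396e+02] t 29.7
```

Request:
arm_command --dp '[[0.1,-0.08,0.7],[0,0,0.8],[0,0,0.8],[0,0,0.7],[0,0,0.6],[0,0,0.4],[0,0,0.2],[0,0,0],[0,0,0],[0,0,0],[0,0,0],[0,0,0]]' --twist '[[0,0,0],[0,0,0],[0,0,0],[0,0,0],[0,0,0],[0,0,0],[0,0,0],[0,0,0],[0,0,0],[0,0,0],[0,0,0],[0,0,0]]' --gripper '[-1,-1,-1,-1,-1,-1,-1,-1,1,1,1,1]'

```text
time: 30.67
ee_pos: [0.5163, -0.4324, -0.0117]
ee_rot: [-180.0, 0.1, 139.6]
wrist_force: [1.5, -0.5, 0.9]
grip_width: 0.481
finger_force: 62.3
```

Request:
arm_command --dp '[[0,0,0],[0,0,0],[0,0,0],[0,0,0]]' --twist '[[0,0,0],[0,0,0],[0,0,0],[0,0,0]]' --gripper '[1,1,1,1]'

```text
time: 31.0
ee_pos: [0.5163, -0.4325, -0.0119]
ee_rot: [-180.0, 0.2, 139.6]
wrist_force: [-0.4, 0.5, 5.0]
grip_width: 0.479
finger_force: 63.1
```

Request:
arm_command --dp '[[0,0,-0.3],[0,0,-0.6],[0,0,-0.8],[0,0,-0.9],[0,0,-0.9],[0,0,-0.9],[0,0,-0.9],[0,0,-0.9],[0,0,-0.9],[0,0,-0.6],[0,0,0],[0,0,0]]' --twist '[[0,0,0],[0,0,0],[0,0,0],[0,0,0],[0,0,0],[0,0,0],[0,0,0.9],[0,0,1],[0,0,1],[0,0,1],[0,0,1],[0,0,0.9]]' --gripper '[1,1,1,1,1,1,1,1,1,1,1,1]'

```text
time: 32.0
ee_pos: [0.516, -0.432, 0.1821]
ee_rot: [179.9, 0.2, 99.4]
wrist_force: [-1.0, 0.7, -1.5]
grip_width: 0.485
finger_force: 62.5
```

```bash
python3 - <<'E'
from h import *
o=bot.get_obs();print(o['grip_width'],o['finger_force'])
delta(O-.1535*d+.043*yv+[0,0,.18],99.4)
E
```

```text
0.48451213952470945 62.501585483551025
dp units [21.35  4.75  0.03] twist [ 0.02  0.02 -0.  ] pos [ 0.516  -0.432   0.1821] [179.9   0.2  99.4] t 32.0
```

Block B is held. Carrying it to the other front compartment.

Request:
arm_command --dp '[[0.4,0.09,0],[0.8,0.18,0],[1,0.22,0],[1,0.22,0],[1,0.22,0],[1,0.22,0],[1,0.22,0],[1,0.22,0],[1,0.22,0],[1,0.22,0],[1,0.22,0],[1,0.22,0]]' --twist '[[0,0,0],[0,0,0],[0,0,0],[0,0,0],[0,0,0],[0,0,0],[0,0,0],[0,0,0],[0,0,0],[0,0,0],[0,0,0],[0,0,0]]' --gripper '[1,1,1,1,1,1,1,1,1,1,1,1]'

```text
time: 33.0
ee_pos: [0.5278, -0.1428, 0.1788]
ee_rot: [-179.9, -0.1, 99.9]
wrist_force: [0.1, 0.2, -0.5]
grip_width: 0.48
finger_force: 62.5
```

Request:
arm_command --dp '[[1,0.22,0],[1,0.22,0],[1,0.22,0],[1,0.22,0],[1,0.22,0],[1,0.22,0],[1,0.22,0],[1,0.24,0],[1,0.24,0],[0.7,0.2,0],[0.4,0.1,0],[0,0,0]]' --twist '[[0,0,0],[0,0,0],[0,0,0],[0,0,0],[0,0,0],[0,0,0],[0,0,0],[0,0,0],[0,0,0],[0,0,0],[0,0,0],[0,0,0]]' --gripper '[1,1,1,1,1,1,1,1,1,1,1,1]'

```text
time: 34.0
ee_pos: [0.5425, 0.1157, 0.1789]
ee_rot: [-179.9, -0.0, 100.0]
wrist_force: [-0.6, -0.7, -0.7]
grip_width: 0.482
finger_force: 62.5
```

Request:
arm_command --dp '[[0,0,0],[0,0,0]]' --twist '[[0,0,0],[0,0,0]]' --gripper '[1,1]'

```text
time: 34.17
ee_pos: [0.5431, 0.1127, 0.1789]
ee_rot: [-180.0, 0.0, 99.7]
wrist_force: [-0.0, 0.6, -0.8]
grip_width: 0.482
finger_force: 62.5
```

```bash
python3 - <<'E'
from h import *
o=bot.get_obs();print(o['grip_width'],o['finger_force'],o['wrist_force'])
delta(O-.1535*d+.043*yv+[0,0,.010],99.4)
im,o=get('wrist');P=cloud(im,o);q=topress(P.reshape(-1,3)).reshape(P.shape);f=im['frame'].astype(int)
T=topress(o['ee_pos'][None])[0];print(T)
m=(q[...,2]>.1)&(abs(q[...,0]-T[0])<.06)&(abs(q[...,1]-T[1])<.03)&(f[...,0]>1.25*f[...,1]);print('held',np.percentile(q[m],[2,50,98],axis=0).round(4).tolist())
E
```

```text
0.4817437266798734 62.48706579208374 [-0.00107836  0.63184435 -0.7550161 ]
dp units [0.04 0.13 6.76] twist [-0.01  0.01  0.05] pos [0.5431 0.1127 0.1789] [-180.     0.    99.7] t 34.2
[-0.15430113  0.04610738  0.17892754]
held [[-0.1835, 0.0254, 0.2015], [-0.1402, 0.0461, 0.234], [-0.1136, 0.0668, 0.2832]]
```

Request:
arm_command --dp '[[0.04,0.12,0.6],[0,0,0.8],[0,0,0.9],[0,0,0.9],[0,0,0.9],[0,0,0.8],[0,0,0.6],[0,0,0.5],[0,0,0.4],[0,0,0.2],[0,0,0],[0,0,0]]' --twist '[[0,0,0.05],[0,0,0],[0,0,0],[0,0,0],[0,0,0],[0,0,0],[0,0,0],[0,0,0],[0,0,0],[0,0,0],[0,0,0],[0,0,0]]' --gripper '[1,1,1,1,1,1,1,1,1,1,1,1]'

```text
time: 35.22
ee_pos: [0.5468, 0.1149, 0.0145]
ee_rot: [180.0, 0.0, 99.4]
wrist_force: [0.4, 0.5, -1.4]
grip_width: 0.484
finger_force: 62.5
```

```bash
python3 - <<'E'
from h import *
o=bot.get_obs();print(o['grip_width'],o['ee_pos'],topress(o['ee_pos'][None]),o['wrist_force'])
for n in('wrist','scene'):
    im,o=get(n);P=cloud(im,o);q=topress(P.reshape(-1,3)).reshape(P.shape);f=im['frame'].astype(int)
    m=(q[...,1]>0)&(q[...,1]<.09)&(q[...,0]>-.208)&(q[...,0]<-.09)&(q[...,2]>.05)&(q[...,2]<.085)&(f[...,0]>1.25*f[...,1]);
    if m.any(): print(n,m.sum(),np.percentile(q[m],[2,50,98],axis=0).round(4).tolist())
E
```

```text
0.4839429161447299 [0.54683522 0.11489877 0.01451686] [[-0.15277953  0.04208272  0.01451686]] [ 0.44959741  0.51250716 -1.35792709]
wrist 18428 [[-0.1822, 0.0213, 0.0554], [-0.1412, 0.0419, 0.0696], [-0.1122, 0.0625, 0.0714]]
scene 221 [[-0.1946, 0.0216, 0.0547], [-0.1712, 0.0449, 0.0686], [-0.1198, 0.064, 0.0729]]
```

Request:
arm_command --dp '[[0,0,0.12],[0,0,0.1],[0,0,0],[0,0,0],[0,0,0],[0,0,0],[0,0,-0.3],[0,0,-0.6],[0,0,-0.9],[0,0,-1],[0,0,-1],[0,0,-1]]' --twist '[[0,0,0],[0,0,0],[0,0,0],[0,0,0],[0,0,0],[0,0,0],[0,0,0],[0,0,0],[0,0,0],[0,0,0],[0,0,0],[0,0,0]]' --gripper '[1,1,1,-0.25,-0.25,-0.25,-0.25,-0.25,-0.25,-0.25,-0.25,-0.25]'

```text
time: 36.32
ee_pos: [0.546, 0.1151, 0.13]
ee_rot: [-180.0, -0.0, 99.4]
wrist_force: [1.1, 0.2, 1.4]
grip_width: 0.622
finger_force: 0.0
```

Request:
arm_command --dp '[[0,0,-1],[0,0,-1],[0,0,-1],[0,0,-1],[0,0,0],[0,0,0]]' --twist '[[0,0,0],[0,0,0],[0,0,0],[0,0,0],[0,0,0],[0,0,0]]' --gripper '[0.18,0.18,0.18,0.18,0.18,0.18]'

```text
time: 36.82
ee_pos: [0.5478, 0.1152, 0.2313]
ee_rot: [179.7, 0.0, 99.4]
wrist_force: [-0.3, -0.6, -0.5]
grip_width: 0.412
finger_force: 0.0
```

```bash
python3 - <<'E'
from h import *
for n in('wrist','scene'):
    im,o=get(n);P=cloud(im,o);q=topress(P.reshape(-1,3)).reshape(P.shape);f=im['frame'].astype(int)
    if n=='scene': save(im['frame'][80:340,120:400],'s9.png',2.2)
    for s in(-1,1):
        m=(q[...,1]*s>0)&(q[...,1]*s<.08)&(q[...,0]>-.2)&(q[...,0]<-.09)&(q[...,2]>.055)&(q[...,2]<.085)&(f[...,0]>1.25*f[...,1]);
        if m.any(): print(n,m.sum(),np.percentile(q[m],[2,50,98],axis=0).round(4).tolist())
delta(O-.265*d+[0,0,.2],9.4)
blocks()
E
```

```text
wrist 2987 [[-0.1897, -0.066, 0.0595], [-0.1494, -0.0451, 0.0651], [-0.1126, -0.0254, 0.0667]]
wrist 2957 [[-0.1894, 0.0211, 0.0634], [-0.1491, 0.0416, 0.0651], [-0.1117, 0.0614, 0.0666]]
scene 262 [[-0.1928, -0.0662, 0.0572], [-0.1569, -0.0461, 0.0638], [-0.1144, -0.0249, 0.0672]]
scene 248 [[-0.1936, 0.0212, 0.0564], [-0.1592, 0.0414, 0.0637], [-0.1158, 0.0624, 0.0671]]
dp units [-4.5   1.74  1.11] twist [-1.000e-02  1.000e-02  1.309e+01] pos [0.5456 0.115  0.2277] [-179.9   -0.    99.4] t 36.9
```

View pics/s9.png

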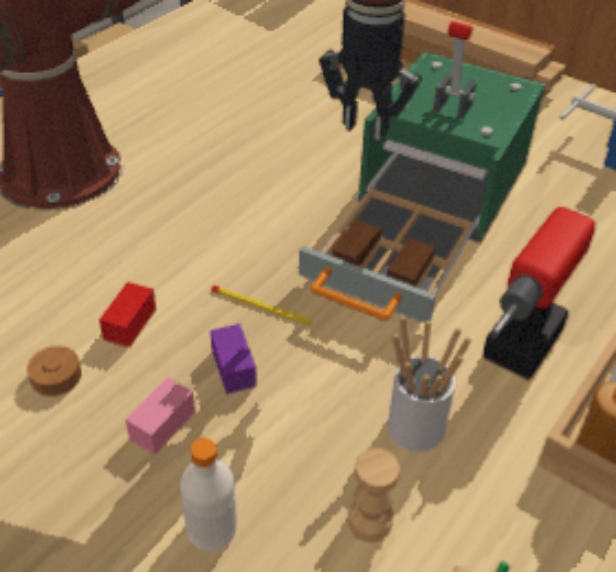

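Both blocks lie flat in the two front compartments, (357,240) and (412,262) in the crop, tops level at 0.065, and no other two-tone block is on the bench. The lever is still up. Now to the handle.

Request:
arm_command --dp '[[-0.9,0.35,0],[-0.9,0.35,0],[-0.9,0.35,0],[-0.9,0.35,0],[-0.9,0.34,0],[0,0,0],[0,0,0],[0,0,0],[0,0,0],[0,0,0],[0,0,0],[0,0,0]]' --twist '[[0,0,0],[0,0,0],[0,0,0],[0,0,0],[0,0,0],[0,0,1],[0,0,1],[0,0,1],[0,0,1],[0,0,1],[0,0,1],[0,0,1]]' --gripper '[0.18,0.18,0.18,0.18,0.18,0.18,0.18,0.18,0.18,0.18,0.18,0.18]'

```text
time: 38.02
ee_pos: [0.6065, 0.0112, 0.2264]
ee_rot: [-179.8, 0.1, 50.9]
wrist_force: [0.0, -0.0, 0.3]
grip_width: 0.412
finger_force: 0.0
```

Request:
arm_command --dp '[[0,0,0],[0,0,0],[0,0,0],[0,0,1],[0,0,1],[0,0,1],[0,0,1],[0,0,0],[0,0,0]]' --twist '[[0,0,1],[0,0,1],[0,0,1],[0,0,1],[0,0,1],[0,0,1],[0,0,0.1],[0,0,0],[0,0,0]]' --gripper '[0.18,0.18,0.18,0.18,0.18,0.18,0.18,0.18,0.18]'

```text
time: 38.77
ee_pos: [0.6048, 0.0114, 0.1253]
ee_rot: [-179.9, 0.4, 9.3]
wrist_force: [-0.2, 0.2, 0.8]
grip_width: 0.412
finger_force: 0.0
```

```bash
python3 - <<'E'
from h import *
for n in('wrist','scene'):
    im,o=get(n);P=cloud(im,o);q=topress(P.reshape(-1,3)).reshape(P.shape);f=im['frame'].astype(int);r,g=f[...,0],f[...,1]
    m=(abs(q[...,1])<.045)&(q[...,0]<-.245)&(q[...,0]>-.3)&(q[...,2]>.035)&(q[...,2]<.065)&(r>60)&(g<r*.65)&(g>r*.25);Q=q[m]
    if m.any(): print(n,m.sum(),np.percentile(Q,[2,50,98],axis=0).round(4).tolist())
delta(O-.265*d+[0,0,.006],9.4)
E
```

```text
wrist 1691 [[-0.2705, -0.0432, 0.0517], [-0.265, -0.0042, 0.0562], [-0.259, 0.0428, 0.0581]]
scene 103 [[-0.2728, -0.0436, 0.0482], [-0.2683, -0.0017, 0.0536], [-0.2612, 0.0421, 0.0583]]
dp units [-0.07 -0.01  4.94] twist [ 0.   -0.01 -0.01] pos [0.6083 0.0111 0.1295] [ 1.8e+02 -1.0e-01  9.3e+00] t 38.9
```

Handle bar at press x ≈ −0.265, right under the gripper. Down and grip.

Request:
arm_command --dp '[[0,0,0.6],[0,0,0.8],[0,0,0.8],[0,0,0.8],[0,0,0.8],[0,0,0.6],[0,0,0.4],[0,0,0],[0,0,0],[0,0,0],[0,0,0],[0,0,0]]' --twist '[[0,0,0],[0,0,0],[0,0,0],[0,0,0],[0,0,0],[0,0,0],[0,0,0],[0,0,0],[0,0,0],[0,0,0],[0,0,0],[0,0,0]]' --gripper '[0.18,0.18,0.18,0.18,0.18,0.18,0.18,0.18,1,1,1,1]'

```text
time: 39.87
ee_pos: [0.6093, 0.0111, 0.0106]
ee_rot: [180.0, -0.2, 9.3]
wrist_force: [0.2, 0.6, 4.1]
grip_width: 0.116
finger_force: 58.6
```

Request:
arm_command --dp '[[0,0,0],[0,0,0],[0,0,0],[0,0,0]]' --twist '[[0,0,0],[0,0,0],[0,0,0],[0,0,0]]' --gripper '[1,1,1,1]'

```text
time: 40.2
ee_pos: [0.6093, 0.0111, 0.0107]
ee_rot: [180.0, -0.2, 9.3]
wrist_force: [-0.5, -0.0, 6.1]
grip_width: 0.114
finger_force: 58.8
```

Request:
arm_command --dp '[[0,-0.3,0],[0,-0.6,0],[0,-0.7,0],[0,-0.7,0],[0,-0.7,0],[0,-0.7,0],[0,-0.7,0],[0,-0.7,0],[0,-0.7,0],[0,-0.7,0],[0,-0.6,0],[0,-0.4,0]]' --twist '[[0,0,0],[0,0,0],[0,0,0],[0,0,0],[0,0,0],[0,0,0],[0,0,0],[0,0,0],[0,0,0],[0,0,0],[0,0,0],[0,0,0]]' --gripper '[1,1,1,1,1,1,1,1,1,1,1,1]'

```text
time: 41.2
ee_pos: [0.5779, 0.197, 0.0106]
ee_rot: [179.9, -0.1, 9.4]
wrist_force: [-2.8, -3.5, 7.6]
grip_width: 0.115
finger_force: 59.4
```

Request:
arm_command --dp '[[0,-0.3,0],[0,-0.2,0],[0,-0.1,0],[0,0,0],[0,0,0]]' --twist '[[0,0,0],[0,0,0],[0,0,0],[0,0,0],[0,0,0]]' --gripper '[1,1,1,1,1]'

```text
time: 41.62
ee_pos: [0.5754, 0.2119, 0.0106]
ee_rot: [-180.0, -0.1, 9.3]
wrist_force: [-3.0, 1.7, 8.6]
grip_width: 0.116
finger_force: 59.4
```

```bash
python3 - <<'E'
from h import *
o=bot.get_obs();print(o['grip_width'],topress(o['ee_pos'][None]),o['wrist_force'],o['finger_force'])
E
```

```text
0.11626766888133122 [[-0.06179026 -0.00190302  0.01063017]] [-2.99192198  1.69089706  8.56583314] 59.41627264022827
```

Creeping on until the stop is felt.

Request:
arm_command --dp '[[0,-0.1,0],[0,-0.1,0],[0,0,0],[0,0,0]]' --twist '[[0,0,0],[0,0,0],[0,0,0],[0,0,0]]' --gripper '[1,1,1,1]'

```text
time: 41.95
ee_pos: [0.5746, 0.2162, 0.0107]
ee_rot: [180.0, -0.1, 9.3]
wrist_force: [-3.7, -1.3, 8.4]
grip_width: 0.117
finger_force: 59.4
```

Request:
arm_command --dp '[[0,-0.1,0],[0,-0.1,0],[0,0,0],[0,0,0]]' --twist '[[0,0,0],[0,0,0],[0,0,0],[0,0,0]]' --gripper '[1,1,1,1]'

```text
time: 42.28
ee_pos: [0.5742, 0.2186, 0.0106]
ee_rot: [179.7, -0.0, 9.4]
wrist_force: [-3.1, -7.4, 8.7]
grip_width: 0.114
finger_force: 59.6
```

Request:
arm_command --dp '[[0,-0.1,0],[0,-0.1,0],[0,0,0],[0,0,0]]' --twist '[[0,0,0],[0,0,0],[0,0,0],[0,0,0]]' --gripper '[1,1,1,1]'

```text
time: 42.62
ee_pos: [0.5742, 0.2185, 0.0106]
ee_rot: [179.3, 0.1, 9.5]
wrist_force: [-1.0, -20.1, 11.6]
grip_width: 0.116
finger_force: 59.9
```

Home: the position no longer changes and force is 20 N. Relax, open, check and rise.

Request:
arm_command --dp '[[0,0.12,0],[0,0,0],[0,0,0],[0,0,0],[0,0,0],[0,0,-0.4],[0,0,-0.8],[0,0,-1],[0,0,-1],[0,0,-1],[0,0,-1],[0,0,-1]]' --twist '[[0,0,0],[0,0,0],[0,0,0],[0,0,0],[0,0,0],[0,0,0],[0,0,0],[0,0,0],[0,0,0],[0,0,0],[0,0,0],[0,0,0]]' --gripper '[1,0.2,0.2,0.2,0.2,0.2,0.2,0.2,0.2,0.2,0.2,0.2]'

```text
time: 43.62
ee_pos: [0.5726, 0.2234, 0.1654]
ee_rot: [-180.0, -0.0, 9.4]
wrist_force: [1.1, -0.1, -0.5]
grip_width: 0.4
finger_force: 0.0
```

Request:
arm_command --dp '[[0,0,-1],[0,0,-1],[0,0,-1],[0,0,-1],[0,0,-1],[0,0,-1],[0,0,-1],[0,0,-0.5],[0,0,0],[0,0,0],[0,0,0],[0,0,0]]' --twist '[[0,0,0],[0,0,0],[0,0,-1],[0,0,-1],[0,0,-1],[0,0,-1],[0,0,-1],[0,0,-1],[0,0,-1],[0,0,-1],[0,0,-1],[0,0,-1]]' --gripper '[-1,-1,-1,-1,-1,-1,-1,-1,-1,-1,-1,-1]'

```text
time: 44.62
ee_pos: [0.5725, 0.2234, 0.3518]
ee_rot: [180.0, -0.0, 78.4]
wrist_force: [0.2, 0.1, 0.1]
grip_width: 1.001
finger_force: 0.0
```

Request:
arm_command --dp '[[0,0,0],[0,0,0],[0,0,0],[0,0,0],[0,0,0]]' --twist '[[0,0,-1],[0,0,-1],[0,0,-1],[0,0,-0.1],[0,0,0]]' --gripper '[-1,-1,-1,-1,-1]'

```text
time: 45.03
ee_pos: [0.5726, 0.2232, 0.3515]
ee_rot: [180.0, -0.0, 99.3]
wrist_force: [0.4, -0.1, 0.8]
grip_width: 0.999
finger_force: 0.0
```

```bash
python3 - <<'E'
from h import *
for n in('wrist','scene','top'):
    im,o=get(n);P=cloud(im,o);f=im['frame'].astype(int);r,g,b=f[...,0],f[...,1],f[...,2]
    q=topress(P.reshape(-1,3)).reshape(P.shape)
    m=(abs(q[...,1])<.05)&(q[...,0]<-.03)&(q[...,0]>-.1)&(q[...,2]>.035)&(q[...,2]<.07)&(r>60)&(g<r*.65)&(g>r*.3)
    if m.any(): print(n,'handle',np.percentile(q[m],[2,50,98],axis=0).round(4).tolist())
    m=(abs(q[...,1])<.035)&(q[...,0]<0.03)&(q[...,0]>-.045)&(q[...,2]>.064)&(q[...,2]<.075)
    if m.any(): print('  panel top',np.percentile(q[m],[2,98],axis=0).round(4).tolist())
    m=(abs(q[...,1])<.03)&(q[...,0]>.02)&(q[...,0]<.15)&(q[...,2]>.25)&(q[...,2]<.35)&(g<r*.35)
    if m.any(): print('  knob',np.percentile(q[m],[2,98],axis=0).round(4).tolist())
delta([.5503,.3515,.355],99.4)
E
```

```text
wrist handle [[-0.0601, -0.0498, 0.0515], [-0.0537, -0.0005, 0.056], [-0.0371, 0.0489, 0.0583]]
  panel top [[-0.0101, -0.0347, 0.0644], [0.0296, 0.0344, 0.0708]]
  knob [[0.0643, -0.0151, 0.3143], [0.0715, 0.0143, 0.3242]]
scene handle [[-0.0643, -0.0477, 0.0456], [-0.0588, 0.0004, 0.054], [-0.0508, 0.0492, 0.0584]]
  panel top [[-0.0139, -0.0335, 0.0642], [0.0247, 0.032, 0.0713]]
  knob [[0.0612, -0.0142, 0.3056], [0.074, 0.0151, 0.3236]]
top handle [[-0.0621, -0.0475, 0.0485], [-0.0568, 0.0024, 0.0543], [-0.0443, 0.049, 0.0596]]
  panel top [[-0.0106, -0.034, 0.0642], [0.0271, 0.0335, 0.0733]]
  knob [[0.0643, 0.001, 0.3137], [0.083, 0.015, 0.3259]]
dp units [ 5.22 -0.06 -0.15] twist [ 0.   -0.   -0.02] pos [0.5728 0.223  0.3513] [180.   -0.   99.3] t 45.2
```

The drawer is home, 4 mm further in than it started, and the lever is still up. Over to the knob.

Request:
arm_command --dp '[[0.6,0,-0.2],[0.9,0,0],[0.9,0,0],[0.9,0,0],[0.9,0,0],[0.7,0,0],[0.32,-0.05,0],[0,0,0],[0,0,0.6],[0,0,0.7],[0,0,0.7],[0,0,0.6]]' --twist '[[0,0,0],[0,0,0],[0,0,0],[0,0,0],[0,0,0],[0,0,0],[0,0,0],[0,0,0],[0,0,0],[0,0,0],[0,0,0],[0,0,0]]' --gripper '[-1,-1,-1,-1,-1,-1,-1,-1,-1,-1,-1,-1]'

```text
time: 46.18
ee_pos: [0.5504, 0.3504, 0.2902]
ee_rot: [-180.0, 0.0, 99.3]
wrist_force: [0.3, -0.5, -0.4]
grip_width: 1.002
finger_force: 0.0
```

Request:
arm_command --dp '[[0,0,0.5],[0,0,0.4],[0,0,0.1],[0,0,0],[0,0,0],[0,0,0],[0,0,0],[0,0,0],[0,0,0],[0,0,0],[0,0,0],[0,0,0]]' --twist '[[0,0,0],[0,0,0],[0,0,0],[0,0,0],[0,0,0],[0,0,0],[0,0,0],[0,0,0],[0,0,0],[0,0,0],[0,0,0],[0,0,0]]' --gripper '[-1,-1,-1,-1,1,1,1,1,1,1,1,1]'

```text
time: 47.18
ee_pos: [0.5505, 0.3515, 0.2672]
ee_rot: [180.0, -0.0, 99.4]
wrist_force: [-1.9, -1.0, 5.1]
grip_width: 0.365
finger_force: 61.2
```

Gripped. Lowering along the reverse arc.

Request:
arm_command --dp '[[-0.52,0,0.15],[-0.5,0,0.21],[-0.47,0,0.26],[-0.44,0,0.31],[-0.4,0,0.36],[-0.36,0,0.4],[0,0,0],[0,0,0]]' --twist '[[0,0,0],[0,0,0],[0,0,0],[0,0,0],[0,0,0],[0,0,0],[0,0,0],[0,0,0]]' --gripper '[1,1,1,1,1,1,1,1]'

```text
time: 47.85
ee_pos: [0.562, 0.2834, 0.2248]
ee_rot: [179.9, 0.1, 99.3]
wrist_force: [-1.3, -5.2, 5.2]
grip_width: 0.363
finger_force: 66.3
```

Request:
arm_command --dp '[[-0.31,0,0.44],[-0.26,0,0.47],[-0.21,0,0.5],[-0.15,0,0.52],[-0.09,0,0.5],[0,0,0.3],[0,0,0],[0,0,0],[0,0,0]]' --twist '[[0,0,0],[0,0,0],[0,0,0],[0,0,0],[0,0,0],[0,0,0],[0,0,0],[0,0,0],[0,0,0]]' --gripper '[1,1,1,1,1,1,1,1,1]'

```text
time: 48.6
ee_pos: [0.5661, 0.2583, 0.1552]
ee_rot: [180.0, 0.2, 99.4]
wrist_force: [1.3, -5.1, -0.8]
grip_width: 0.367
finger_force: 67.0
```

Request:
arm_command --dp '[[0,0,0.15],[0,0,0.15],[0,0,0.1],[0,0,0],[0,0,0]]' --twist '[[0,0,0],[0,0,0],[0,0,0],[0,0,0],[0,0,0]]' --gripper '[1,1,1,1,1]'

```text
time: 49.02
ee_pos: [0.5662, 0.2584, 0.1476]
ee_rot: [180.0, 0.1, 99.4]
wrist_force: [-2.1, -6.6, 8.3]
grip_width: 0.365
finger_force: 67.6
```

Request:
arm_command --dp '[[0,0,0.1],[0,0,0.1],[0,0,0],[0,0,0]]' --twist '[[0,0,0],[0,0,0],[0,0,0],[0,0,0]]' --gripper '[1,1,1,1]'

```text
time: 49.35
ee_pos: [0.5664, 0.2585, 0.1473]
ee_rot: [179.9, 0.2, 99.4]
wrist_force: [-10.5, -9.7, 24.9]
grip_width: 0.362
finger_force: 69.5
```

The stop is reached: z is constant and force is rising. Release, rise straight up and verify.

Request:
arm_command --dp '[[0,0,-0.1],[0,0,0],[0,0,0],[0,0,0],[0,0,0],[0,0,0],[0,0,-0.4],[0,0,-0.8],[0,0,-1],[0,0,-1],[0,0,-1],[0,0,0]]' --twist '[[0,0,0],[0,0,0],[0,0,0],[0,0,0],[0,0,0],[0,0,0],[0,0,0],[0,0,0],[0,0,0],[0,0,0],[0,0,0],[0,0,0]]' --gripper '[1,-1,-1,-1,-1,-1,-1,-1,-1,-1,-1,-1]'

```text
time: 50.35
ee_pos: [0.5692, 0.2613, 0.256]
ee_rot: [179.3, -0.1, 99.4]
wrist_force: [1.0, 1.0, 0.6]
grip_width: 1.0
finger_force: 0.0
```

```bash
python3 - <<'E'
from h import *
for n in('wrist','scene','top'):
    im,o=get(n);P=cloud(im,o);f=im['frame'].astype(int);r,g,b=f[...,0],f[...,1],f[...,2]
    if n=='scene': save(im['frame'],'s10.png',1.5)
    q=topress(P.reshape(-1,3)).reshape(P.shape)
    m=(abs(q[...,1])<.03)&(q[...,0]>-.06)&(q[...,0]<.15)&(q[...,2]>.17)&(q[...,2]<.35)&(g<r*.35)&(r>60)
    if m.any(): print(n,'knob',np.percentile(q[m],[2,98],axis=0).round(4).tolist())
    m=(abs(q[...,1])<.05)&(q[...,0]<-.03)&(q[...,0]>-.1)&(q[...,2]>.035)&(q[...,2]<.07)&(r>60)&(g<r*.65)&(g>r*.3)
    if m.any(): print('handle',np.percentile(q[m],[2,50,98],axis=0).round(4).tolist())
    m=(abs(q[...,1])<.006)&(q[...,0]>0)&(q[...,0]<.09)&(q[...,2]>.17)&(q[...,2]<.23)
    if m.any(): a=q[m];print(' arm slope',np.polyfit(a[:,0],a[:,2],1).round(3))
print(bot.get_obs()['wrist_force'])
E
```

```text
wrist knob [[-0.0261, -0.0157, 0.1971], [-0.0077, 0.0145, 0.2076]]
handle [[-0.0598, -0.0491, 0.0514], [-0.0522, 0.0212, 0.0557], [-0.034, 0.0494, 0.058]]
 arm slope [0.002 0.201]
scene knob [[-0.0314, -0.015, 0.1903], [-0.0141, 0.0153, 0.2065]]
handle [[-0.0647, -0.0467, 0.0478], [-0.0601, 0.0007, 0.0538], [-0.05, 0.0489, 0.0588]]
 arm slope [0.019 0.199]
top knob [[-0.0284, -0.0172, 0.194], [-0.0093, 0.0141, 0.2087]]
handle [[-0.0619, -0.0475, 0.0486], [-0.0567, 0.0019, 0.0548], [-0.0421, 0.049, 0.0597]]
 arm slope [0.037 0.199]
[-0.55155896  0.13812876  0.10588281]
```

View pics/s10.png

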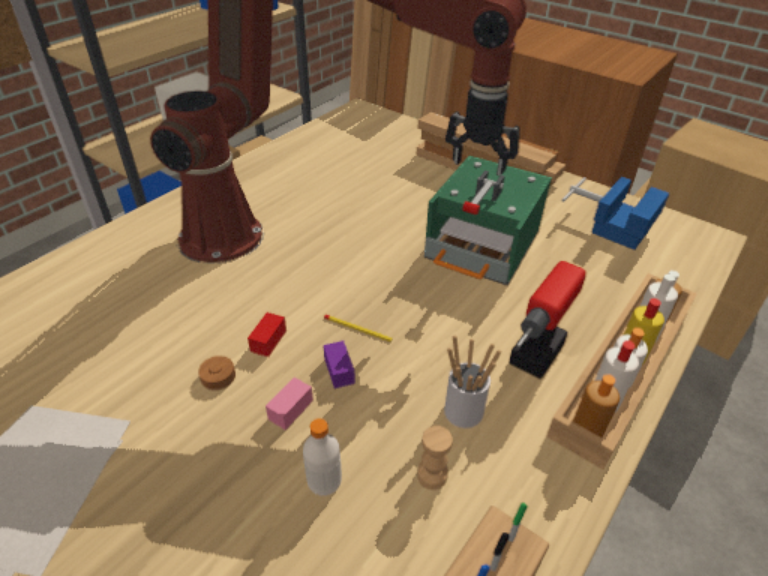

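The lever is level (slope about 0, knob at z 0.195), the drawer is home with the blocks under the plate at (478,243), and everything else is where it was. The gripper is clear of the press.

```bash
python3 -c "
from workcell import bot
print(bot.hand_in())"
```

```text
the job is handed in; nothing more can be done
None
```

I put both two-tone blocks (only two were on the bench) flat in their own compartments, slid the drawer home with the lever up, lowered the lever all the way to clamp them, and handed the job in; no verdict came back.

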